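# Tip two spare feed rollers out of their tilt-out bin into a parts tray

### The arm

A 7-joint arm with a two-finger parallel gripper is mounted at the origin on a cart in front of the work surface, level with it; the furniture and walls round the work are solid. World frame = base frame: x ahead of the robot, y to its left, z up, the work surface at z = 0. Lengths are in m, angles in rad, forces in N, time in s.
With the tool pointing down it reaches from about 0.35 to 0.9 m from the base axis. Payload 8.1 kg.
Tool frame: the origin (TCP) lies on the centre line of the jaws, within the pads' length; the fingertips stand 14 mm ahead of it and the grasp point (between the pads) lies 5 mm behind it; z points along the fingers, y is the direction in which the jaws open and shut (so a half turn about z gives the same grasp; the last joint's range is limited). The gripper opens to 92 mm and grips with 3 to 60 N. Pads are 19 mm wide; open, the fingers measure 130 mm over their backs; the gripper's body (75 mm by 190 mm) begins 47 mm behind the grasp point.
Start: joints at [1.073, 0.434, 0.025, 1.573, -0.012, 1.134, -0.075], TCP at [0.24, -0.577, 0.241] pointing down, gripper open.
Joint ranges: [-2.62, 2.62], [-0.44, 2.09], [-1.27, 1.32], [0.08, 2.57], [-1.32, 4.46], [0.12, 2], [-2.74, 2.74]. Speed limits (rad/s): [2.22, 2.22, 3.01, 3.01, 3.14, 3.14, 3.14].

### API

Orientations are given as a rotation vector (axis times angle).
In Python, from cell import arm, optics gives the robot as it stands.
- The arm moves only by the shell command python3 -m creep 'ROWS' [FORCE]. ROWS is JSON, a list of rows, each an object with "translation": the shift along the tool's x, y, z in m, a list of three; "rot": the turn, a rotation vector about the tool's x, y, z in degrees, a list of three; "jaw": the finger opening in m, from 0 to 0.0918. In form: [{"translation": [x, y, z], "rot": [wx, wy, wz], "jaw": jaw}, ...]. A call has 1 to 12 rows; each row shifts and turns the commanded pose from where the row before left it, along the tool's axes as they then stand; what a row does not reach is not made up. A row lasts 1/12 s, in which the tool goes at most 41.7 mm and 7.16 degrees, less where a joint would pass 70% of its speed; a pose out of reach is approached as far as the arm can. A call is refused whole if a number of a shift passes 0.0417 or a number of a turn 7.16, either way. A call with a gripper value outside its range is refused whole. The fingers move at their own pace and stop on an object; FORCE is the grip in N (left out, the last holds). Time passes only in rows, so rows that do not move let the fingers close. It gives the time, the measured TCP pose, the force and the opening at its end, in the units of the state.
- arm.observe(): the state, without advancing time (a new reading comes with each control period).
- optics.get_image(name): name is "side" or "top"; returns the picture (400x640x3 uint8, red, green, blue); there is no depth.
- optics.camera_info(name): a dict with "fx", "fy", "cx", "cy" (pixels), "R" (3x3) and "t" (3): a world point X has camera coordinates R X + t. Camera axes: x right, y down, z forward; pixel columns grow to the right and rows downward; lengths in m; the calibration is good to about 2 mm. A picture is of the moment at which its call begins. camera_info takes no time and is no camera call.
- arm.sign_off(): hands the job in, once; it reports no verdict.
Trained networks look in the newest picture that a camera, given by its name, has taken for a name from the list of things; names that differ only in an ending like _2 or _b are one class to them, and where a whole thing is asked for, a point or a joint stands for the part that bears it (a point fixed in the world has none). Each returns a list of dicts, best first, with "score" (0 to 1); they miss things now and then, are a little off and sometimes report something else, mostly with a low value. They report only what shows in the picture. A call takes as long as a camera call. They do not tell look-alikes from the thing itself.
- optics.boxes_of(camera, thing): "location" ([column, row] in pixels, amid what is visible of it).
- optics.pinpoint(camera, thing): "location" ([column, row] in pixels: a listed point, or the origin of a listed thing).
The state is a dict: "clock": time; "joints": joint angles; "dq": joint speeds; "joint_efforts": joint torques, N m; "position": TCP position; "ee_rot": TCP orientation; "force": force on the tool from outside, world axes, zero at the start; "ft_torque": the same for the moment, N m; "width": opening from 0.0 (shut) to 1.0 (fully open).
Only numpy, scipy, OpenCV 4.12 (cv2) and the standard library are available. Lean on these libraries where they do the work, as an engineer would, in place of code of your own. Each camera call takes 0.05 s, during which the arm holds its last target.

### The job

Two tilt-out bins stand side by side on the belt. A small carton has been left in front of the one that holds the two spare feed rollers: stand it clear on the belt, set the grey parts tray down in its place under the lip of that bin, then pull the bin forward to its stop so that both rollers tip out into the tray, and swing the empty bin back home. Leave the bin of clamp blocks shut with its blocks in it, and do not disturb the glue stick, the rubber stamp, the tape roll or the label roll.

Things in the scene. Friction and masses are not known exactly. Their poses are not given: they have to be found in the camera images.
- foot_plate: aluminium plate 106 x 250 x 6 mm, fixed on the belt, under the stands of the two bins (side by side, pitch 125 mm, each 120 mm wide; which is left varies). Origin: centre of its underside. Its -x axis is 'forward', out of the bins to the robot's side of the belt; y runs along the row. Both pivots lie 50 mm forward of its centre; the stands end 11 mm forward of the pivots below the bins' lips
- roller_bin_hinge (a point): middle of the pivot axis of the bin that holds the rollers, 106 mm above the belt, fixed; axes parallel to the foot plate's (x rearward, y along the pivot)
- roller_bin_bar (a point): middle of the pull bar of that bin: round black sleeve, 12 mm thick, 76 mm long, parallel to the pivot, on two arms, 130 mm from the pivot, turning with the bin; pinched from above. Shut it is 49 mm behind and 121 mm above the pivot, about 65 mm over the tops of the rollers; at the stop it is 122 mm before and 45 mm above the pivot. A stack of board, 320 mm high, stands 60 to 130 mm behind the foot plate
- roller_bin_floor (a point): middle of that bin's inner floor, turning with it; x to the bin's rear, y along the pivot, z up. Bin of 2 mm sheet: inside 92 mm wide, floor 85 mm deep, rear wall 62 mm; from the floor's front edge (the pivot) a panel slopes up at 42 degrees to the lip, 42 mm before and 38 mm above the pivot. At the stop the panel slopes down at 50 degrees, the lip 37 mm before and 43 mm below the pivot
- roller_bin (a joint): tilt of the bin that holds the rollers: 0 shut, grows as its bar is pulled forward, 1.60 rad at its stop. It turns easily (a few N at the bar); its weight holds it shut, or, from somewhat past half way, carries it on to the stop
- clamp_bin (a joint): tilt of the other bin, of the same make, which holds the clamp blocks; 0 shut
- roller_a_mid (a point): middle of one spare feed roller: a black cylinder with a hub on one end, 40 mm thick and 54 mm long overall, about 0.16 kg; stands on end in its bin, hub up
- roller_b_mid (a point): middle of the other spare feed roller, the same
- clamp_a: bare metal clamp block 40 x 45 x 61 mm with a black thumb screw on top, stands in the other bin; origin: centre of its underside
- clamp_b: the other clamp block, the same
- tray: loose open tray of plain grey plastic, 0.22 kg: 130 (x) x 150 (y) x 42 mm, walls and floor 3 mm. Its +x and -x walls carry a grip block outside, flush with the rim, 64 mm wide, 22 mm deep: wall and block are 10 mm thick there (middle 67 mm from the tray's centre; 146 mm overall). Origin: centre of its underside. It catches the rollers if its rear wall stands less than 35 mm before the pivot
- carton: loose small carton, 61 (x) x 100 (y) x 51 (z) mm, about 0.12 kg, lies in front of the bin with the rollers, its long side roughly pointing to the bin. Origin: centre of its underside
- glue: glue stick, standing, 27 mm thick, 91 mm high; bystander. Origin: centre of its underside
- stamp: rubber stamp, standing, foot 26 x 52 mm, turned wooden handle, 77 mm high; bystander. Origin: centre of its underside
- tape: roll of clear tape lying flat, 92 mm across, 48 mm high; bystander. Origin: centre of its underside
- labels: white label roll lying flat, 91 mm across, 58 mm high; bystander at the left. Origin: centre of its underside. Nearer the robot a fixed blue bag sealer, 87 mm high, reaches along the belt from the left up to about x 0.35, y 0.25
Not all that is in view belongs to the job. Leave any purple look-alike of the part that bears roller_b_mid alone.

How it is judged:
By the outcome, as a careful person would: the job done as asked, in the order asked, and still so for the second after the job is handed in, with the robot touching nothing.
It also fails if it takes over 69 s, if anything falls off the work surface, if the arm or the gripper's body presses on something with over 40 N, if the wrist force passes 120 N, or if a joint passes its speed limit or range.

## Working session

There is one attempt and no reset: what is moved stays moved. The work goes in short steps, Python scripts to look and compute and a shell command to move; the robot and the scene stay as the last step left them, time stands still between calls to the robot, and variables do not carry over. Pictures are saved under pics/ and viewed, and the job is handed in when it is done.

```bash
ls; mkdir -p pics; python3 - <<'E'
from cell import arm, optics
import cv2, numpy as np
print(arm.observe())
for n in ("side","top"):
    im=optics.get_image(n); cv2.imwrite(f"pics/{n}0.png",im[:,:,::-1])
    print(n,optics.camera_info(n))
    for th in ["foot_plate","roller_bin_hinge","roller_bin_bar","roller_bin_floor","roller_a_mid","clamp_a","tray","carton","glue","stamp","tape","labels"]:
        print(th,[(np.round(d["location"]).tolist(),round(d["score"],2)) for d in optics.pinpoint(n,th)])
E
```

```text
pics
{'clock': 0.0, 'joints': array([ 1.07345616,  0.43523262,  0.02498162,  1.57407501, -0.01160523,
        1.13402793, -0.07510322]), 'dq': array([-4.08874703e-04, -1.94342840e-04,  1.01289399e-04, -2.20137178e-03,
        1.42630130e-03,  8.18229838e-06,  1.84409654e-03]), 'joint_efforts': array([ 7.94304669e-04, -6.67868686e+01,  9.85440016e-01, -3.14469516e+01,
       -6.05059834e-02,  4.26537835e-02,  1.74817496e-04]), 'position': array([ 0.24011278, -0.57650577,  0.23994763]), 'ee_rot': array([-3.07912369e+00, -6.15610507e-01,  7.11228754e-04]), 'force': array([-1.1741545 , -0.84041952, -0.19047045]), 'ft_torque': array([-0.0746279 , -0.01952268,  0.05015962]), 'width': 0.997641300189731}
side {'fx': 470.9465021232008, 'fy': 470.9465021232008, 'cx': 319.05075212356655, 'cy': 192.12672274143716, 'R': array([[ 0.99974511,  0.01339648, -0.01817261],
       [-0.00588726, -0.62238441, -0.78268958],
       [-0.02179563,  0.78259707, -0.62214691]]), 't': array([-0.58636611,  0.14547607,  1.35314841])}
foot_plate []
roller_bin_hinge [([309.0, 220.0], 0.6)]
roller_bin_bar [([326.0, 17
[... 524 characters left out ...]
[-0.98616534, -0.01056773, -0.16542745],
       [ 0.16530861,  0.01127841, -0.9861774 ]]), 't': array([0.01754309, 0.5967517 , 1.17291052])}
foot_plate [([421.0, 201.0], 0.48), ([324.0, 186.0], 0.44)]
roller_bin_hinge [([335.0, 205.0], 0.67)]
roller_bin_bar []
roller_bin_floor [([327.0, 194.0], 0.86), ([303.0, 249.0], 0.27)]
roller_a_mid [([324.0, 197.0], 0.62)]
clamp_a [([355.0, 179.0], 0.68), ([373.0, 172.0], 0.43)]
tray [([278.0, 249.0], 0.59)]
carton [([350.0, 243.0], 0.56)]
glue [([420.0, 196.0], 0.5), ([329.0, 187.0], 0.17)]
stamp [([221.0, 251.0], 0.44), ([304.0, 249.0], 0.4)]
tape [([414.0, 163.0], 0.86), ([371.0, 174.0], 0.53)]
labels [([220.0, 250.0], 0.74), ([307.0, 251.0], 0.56)]
```

View pics/side0.png

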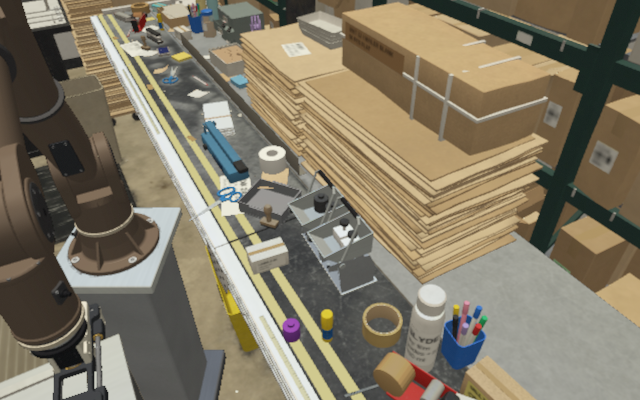

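View pics/top0.png

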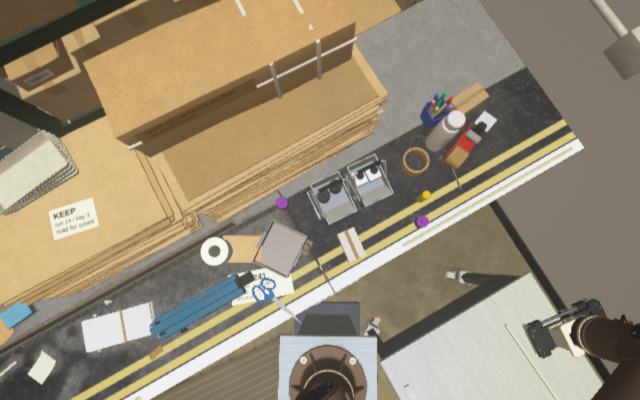

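```bash
python3 - <<'E'
import cv2
a=cv2.imread("pics/side0.png")[130:370,220:420]; cv2.imwrite("pics/side0z.png",cv2.resize(a,None,fx=2.5,fy=2.5,interpolation=cv2.INTER_CUBIC))
a=cv2.imread("pics/top0.png")[130:290,200:450]; cv2.imwrite("pics/top0z.png",cv2.resize(a,None,fx=3.2,fy=3.2,interpolation=cv2.INTER_CUBIC))
E
```

```text
(no output)
```

View pics/side0z.png

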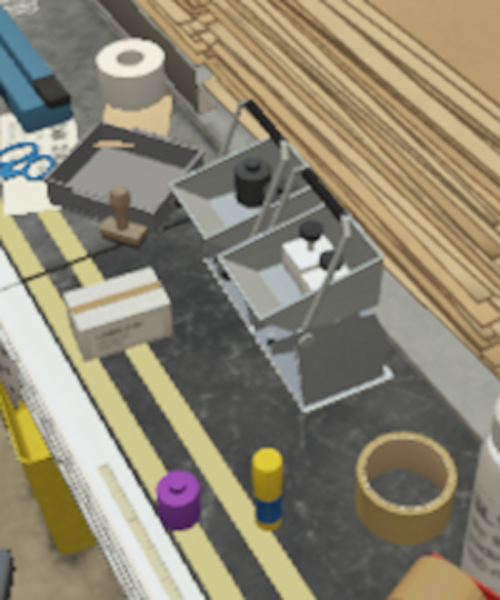

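View pics/top0z.png

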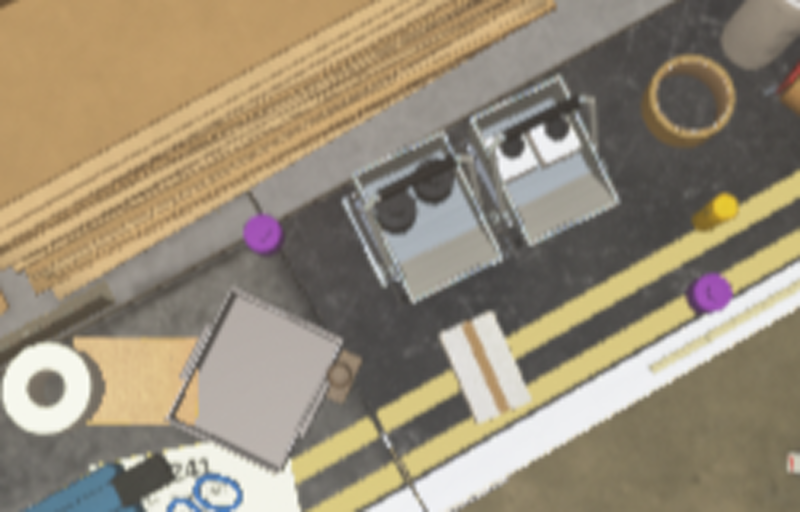

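The top view shows the roller bin at left (~(331,199)) and the clamp bin at right (~(370,180)). The carton is at ~(351,244). The tray is at ~(280,248), with the stamp close against its right wall at ~(306,247). The glue is at (425,196), and there are purple decoys at (282,203) and (422,221). Next I'll measure these.

```bash
cat > h.py <<'E'
from cell import arm, optics
import numpy as np, cv2
from scipy.optimize import least_squares
from scipy.spatial.transform import Rotation as Rn
C={n:optics.camera_info(n) for n in("side","top")}
for c in C.values(): c["R"]=np.array(c["R"]);c["t"]=np.array(c["t"])
def proj(n,X):
    c=C[n];q=np.atleast_2d(X)@c["R"].T+c["t"]
    return np.c_[c["fx"]*q[:,0]/q[:,2]+c["cx"],c["fy"]*q[:,1]/q[:,2]+c["cy"]]
def onz(n,p,z):
    c=C[n];d=c["R"].T@np.array([(p[0]-c["cx"])/c["fx"],(p[1]-c["cy"])/c["fy"],1]);o=-c["R"].T@c["t"]
    return o+d*(z-o[2])/d[2]
def tri(ps,pt):
    f=lambda X:np.r_[proj("side",X)[0]-ps,proj("top",X)[0]-pt]
    r=least_squares(f,[.55,0,.05]);return r.x,np.abs(r.fun).max()
def fit(obs,x0,z=0):
    # obs list (cam, local xyz, px); pose x,y,yaw
    def f(v):
        R=Rn.from_euler('z',v[2]).as_matrix();o=[]
        for n,l,p in obs:o+=list(proj(n,R@np.array(l)+[v[0],v[1],z])[0]-p)
        return o
    r=least_squares(f,x0,loss='soft_l1');return r.x,np.array(f(r.x)).reshape(-1,2)
def zs(p): return (p[0]/2.5+220,p[1]/2.5+130)
def zt(p): return (p[0]/3.2+200,p[1]/3.2+130)
E
python3 - <<'E'
from h import *
np.set_printoptions(precision=4,suppress=True)
print("plate FR,RR,FL", onz("side",zs((305,408)),.006),onz("side",zs((391,374)),.006),onz("side",zs((207,260)),.006))
# tray rim corners top: z=.042
print("tray rim top",[onz("top",zt(p),.042) for p in[(237,290),(342,342),(280,470),(172,415)]])
print("tray rim side",[onz("side",zs(p),.042) for p in[(107,125),(203,158),(50,175)]])
print("carton top",[onz("top",zt(p),.051) for p in[(440,334),(494,311),(531,401),(478,423)]])
print("carton side",[onz("side",zs(p),.051) for p in[(65,297),(150,270),(172,300),(78,325)]])
print("stamp",tri((268,223),onz("top",(306,248),0)[:2])[0] if 0 else onz("side",(268.5,223),0), onz("side",zs((121,192)),.074), onz("top",zt((342,375)),.074))
print("glue",onz("side",(327,340.5),0),onz("top",zt((727,204)),.091))
print("purple",onz("side",zs((178,520)),0),onz("top",zt((712,292)),.05))
print("tape",onz("side",zs((405,510)),0),onz("top",zt((690,95)),.048))
print("bar R",tri((326,179),(zt((418,183)))))
print("hinge",tri((309,220),(335,205)),"floor",tri((324,215),(327,194)))
print("belt edge",onz("top",zt((410,505)),0),onz("top",zt((800,310)),0),"light rail",onz("top",zt((388,430)),0))
E
```

```text
plate FR,RR,FL [ 0.647  -0.1893  0.006 ] [ 0.7372 -0.1449  0.006 ] [0.5394 0.027  0.006 ]
tray rim top [array([0.5233, 0.1817, 0.042 ]), array([0.4706, 0.0712, 0.042 ]), array([0.3404, 0.1318, 0.042 ]), array([0.3941, 0.244 , 0.042 ])]
tray rim side [array([0.4042, 0.2394, 0.042 ]), array([0.5301, 0.1706, 0.042 ]), array([0.3456, 0.1393, 0.042 ])]
carton top [array([ 0.4794, -0.0296,  0.051 ]), array([ 0.5037, -0.085 ,  0.051 ]), array([ 0.4126, -0.1224,  0.051 ]), array([ 0.3899, -0.0686,  0.051 ])]
carton side [array([ 0.3941, -0.0764,  0.051 ]), array([ 0.4815, -0.0357,  0.051 ]), array([ 0.5084, -0.0814,  0.051 ]), array([ 0.4131, -0.117 ,  0.051 ])]
stamp [0.4343 0.0814 0.    ] [0.4416 0.0689 0.074 ] [0.4357 0.069  0.074 ]
glue [ 0.6092 -0.3225 -0.    ] [ 0.6107 -0.3168  0.091 ]
purple [ 0.526  -0.3159  0.    ] [ 0.5259 -0.3097  0.05  ]
tape [ 0.7375 -0.3049  0.    ] [ 0.736  -0.2939  0.048 ]
bar R (array([ 0.6056, -0.0028,  0.2253]), np.float64(1.2351607057921967))
hinge (array([ 0.5647, -0.0202,  0.1032]), np.float64(1.321957363894228)) floor (array([0.6032, 0.006 , 0.0974]), np.float64(0.6525187588939616))
belt edge [ 0.3044 -0.0009  0.    ] [ 0.5131 -0.4162  0.    ] light rail [0.3813 0.023  0.    ]
```

```bash
python3 - <<'E'
from h import *
np.set_printoptions(precision=4,suppress=True)
p=.0625
obs=[("side",(-.053,-.125,.006),zs((305,409))),("side",(.053,-.125,.006),zs((391,374))),("side",(-.053,.125,.006),zs((206,260))),
("side",(-.001,p,.227),(326,179)),("top",(-.001,p,.227),zt((418,182))),
("side",(-.001,-p,.227),zs((322,192))),("top",(-.001,-p,.227),zt((543,121))),
("top",(-.092,p+.048,.144),zt((415,302))) if 0 else ("top",(-.092,p-.048,.144),zt((502,263))),
("top",(-.092,p+.048,.144),zt((415,303))),("top",(-.092,-p-.048,.144),zt((618,202))),("top",(-.092,-p+.048,.144),zt((532,244)))]
v,r=fit(obs,[.64,-.05,.46]);print("plate",v,np.degrees(v[2]));print(r)
R=Rn.from_euler('z',v[2]).as_matrix()
for nm,l in dict(hinge=(-.05,p,.106),bar=(-.001,p,.227),stop=(-.172,p,.151),stackfront=(.113,p,0),tray_c=(-.05-.027-.065,p,0),trayblockF=(-.05-.027-.132,p,0),lip=(-.092,p,.144)).items(): print(nm,R@np.array(l)+[v[0],v[1],0])
obs=[("top",(-.065,.075,.042),0)]
# tray: which corner; x axis local from left block to right: take +x toward robot right (stamp side)
tp=[(237,290),(342,342),(280,470),(172,415)]; L=[(-.065,.075),(.065,.075),(.065,-.075),(-.065,-.075)]
obs=[("top",(*l,.042),zt(q)) for l,q in zip(L,tp)]+[("side",(-.065,-.075,.042),zs((105,125))),("side",(-.065,.075,.042),zs((204,159))),("side",(.065,-.075,.042),zs((49,176)))]
t,r=fit(obs,[.43,.157,-2.0]);print("tray",t,np.degrees(t[2]));print(r)
R=Rn.from_euler('z',t[2]).as_matrix();
for s in(1,-1):print("block",R@[s*.067,0,.031]+[t[0],t[1],0])
print("stamp in tray frame",R.T@(np.array([.436,.073,0])-[t[0],t[1],0]))
tp=[(440,334),(494,311),(531,401),(478,423)];sp=[(150,270),(172,300),(78,325)]
obs=[("top",(*l,.051),zt(q)) for l,q in zip([(-.0305,.05),(.0305,.05),(.0305,-.05),(-.0305,-.05)],tp)]
obs+=[("side",(*l,.051),zs(q)) for l,q in zip([(-.0305,.05),(.0305,.05),(.0305,-.05)],[(150,270),(172,300),(78,325)])]
c,r=fit(obs,[.447,-.077,-1.15]);print("carton",c,np.degrees(c[2]));print(r)
s=arm.observe();print(Rn.from_rotvec(s["ee_rot"]).as_matrix(), s["clock"])
E
```

```text
plate [ 0.6346 -0.0582  0.4707] 26.967491508875725
[[-1.1552  0.9632]
 [ 0.5355  0.2067]
 [-2.5833 -0.5166]
 [-1.1824 -0.2293]
 [-0.1461 -0.9496]
 [-0.069   0.2346]
 [-0.4728 -0.731 ]
 [ 0.5062 -1.5315]
 [-0.3893 -0.1583]
 [ 0.3576 -0.3033]
 [-0.4468  0.2455]]
hinge [ 0.5617 -0.0252  0.106 ]
bar [ 0.6053 -0.0029  0.227 ]
stop [ 0.4529 -0.0805  0.151 ]
stackfront [0.7069 0.0488 0.    ]
tray_c [ 0.4797 -0.0669  0.    ]
trayblockF [ 0.42   -0.0973  0.    ]
lip [ 0.5242 -0.0442  0.144 ]
tray [ 0.4349  0.1563 -2.0371] -116.7159480010136
[[ 0.3855 -2.3283]
 [ 2.0385 -0.6053]
 [-0.0749  0.5176]
 [-1.2082 -0.9642]
 [-1.0973 -1.6173]
 [ 0.0906 -2.4299]
 [-2.2123  1.1514]]
block [0.4048 0.0965 0.031 ]
block [0.465  0.2162 0.031 ]
stamp in tray frame [0.0739 0.0384 0.    ]
carton [ 0.4474 -0.0758 -1.1674] -66.88803983312096
[[-0.4642 -0.603 ]
 [-0.2574 -0.5019]
 [ 0.3372 -0.2301]
 [-0.3734  0.1544]
 [ 0.168  -1.9499]
 [-1.2458  0.7786]
 [-0.2111  1.8369]]
[[ 0.9231  0.3845 -0.0001]
 [ 0.3845 -0.9231 -0.    ]
 [-0.0001 -0.     -1.    ]] 1.3
```

```bash
python3 -m creep '[{"translation":[0.028,-0.028,0],"rot":[0,0,0],"jaw":0.0918},{"translation":[0.028,-0.028,0],"rot":[0,0,0],"jaw":0.0918},{"translation":[0.028,-0.028,0],"rot":[0,0,0],"jaw":0.0918},{"translation":[0.028,-0.028,0],"rot":[0,0,0],"jaw":0.0918},{"translation":[0.028,-0.028,0],"rot":[0,0,0],"jaw":0.0918},{"translation":[0.028,-0.028,0],"rot":[0,0,0],"jaw":0.0918},{"translation":[0.028,-0.028,0],"rot":[0,0,0],"jaw":0.0918},{"translation":[0.028,-0.028,0],"rot":[0,0,0],"jaw":0.0918},{"translation":[0.028,-0.028,0],"rot":[0,0,0],"jaw":0.0918},{"translation":[0.028,-0.028,0],"rot":[0,0,0],"jaw":0.0918},{"translation":[0.028,-0.028,0],"rot":[0,0,0],"jaw":0.0918},{"translation":[0.028,-0.028,0],"rot":[0,0,0],"jaw":0.0918}]' 20
cat > go.py <<'E'
import sys
from h import *
s=arm.observe();R=Rn.from_rotvec(s["ee_rot"]).as_matrix();p=np.array(s["position"])
t=np.array([float(a) for a in sys.argv[1:4]])
print("t",round(s["clock"],2),"p",p.round(4),"yaw_y",round(np.degrees(np.arctan2(R[1,1],R[0,1])),1),"tilt",R[2,2].round(4),"q",np.round(s["joints"],2),"F",np.round(s["force"],1))
print("tool shift",(R.T@(t-p)).round(4))
if len(sys.argv)>4:
    d=float(sys.argv[4]); print("turn z deg (to yaw_y target): ",round(-((d-np.degrees(np.arctan2(R[1,1],R[0,1]))+180)%360-180),2)); 
    T=np.array([[-np.sin(np.radians(d+180)),np.cos(np.radians(d)),0],[np.cos(np.radians(d+180)),np.sin(np.radians(d)),0],[0,0,-1]])
    T[:,0]=np.cross(T[:,1],T[:,2]); print("shift in target axes",(T.T@(t-p)).round(4),"rotvec to target",np.degrees(Rn.from_matrix(R.T@T).as_rotvec()).round(2))
E
python3 go.py .447 -.076 .023 -66.9
```

```text
clock: 2.3
position: [0.4217, -0.1358, 0.2411]
ee_rot: [3.08, 0.615, 0.001]
force: [0.9, -1.2, 0.0]
width: 0.998
t 2.3 p [ 0.4217 -0.1358  0.2411] yaw_y -67.4 tilt -1.0 q [ 0.42  0.16 -0.26  1.97  0.05  1.02 -1.04] F [ 0.9 -1.2  0. ]
tool shift [ 0.0461 -0.0457  0.2181]
turn z deg (to yaw_y target):  -0.5
shift in target axes [ 0.0467 -0.0451  0.2181] rotvec to target [ 0.04 -0.04 -0.5 ]
```

```bash
python3 -m creep '[{"translation":[0.0233,-0.0226,0],"rot":[0,0,-0.5],"jaw":0.0918},{"translation":[0.0233,-0.0226,0],"rot":[0,0,0],"jaw":0.0918},{"translation":[0,0,0.035],"rot":[0,0,0],"jaw":0.0918},{"translation":[0,0,0.035],"rot":[0,0,0],"jaw":0.0918},{"translation":[0,0,0.035],"rot":[0,0,0],"jaw":0.0918},{"translation":[0,0,0.035],"rot":[0,0,0],"jaw":0.0918},{"translation":[0,0,0],"rot":[0,0,0],"jaw":0.0918}]' 20
python3 - <<'E'
from h import *
for n in("side","top"): cv2.imwrite(f"pics/{n}1.png",optics.get_image(n)[:,:,::-1])
a=cv2.imread("pics/side1.png")[150:310,190:370];b=cv2.imread("pics/top1.png")[150:310,270:450]
cv2.imwrite("pics/m1.png",cv2.resize(np.hstack([a,b]),None,fx=2.2,fy=2.2))
E
python3 go.py .447 -.076 .023 -66.9
```

```text
clock: 2.88
position: [0.443, -0.0775, 0.096]
ee_rot: [-3.075, -0.63, 0.013]
force: [-1.4, 0.4, 0.4]
width: 1.001
t 2.98 p [ 0.4461 -0.0777  0.1007] yaw_y -66.9 tilt -1.0 q [ 0.28  0.37 -0.28  2.12  0.16  0.68 -1.28] F [ 0.4 -0.5  0.8]
tool shift [ 0.0016 -0.0011  0.0777]
turn z deg (to yaw_y target):  0.03
shift in target axes [ 0.0014 -0.0012  0.0777] rotvec to target [-0.08  0.12  0.03]
```

View pics/m1.png

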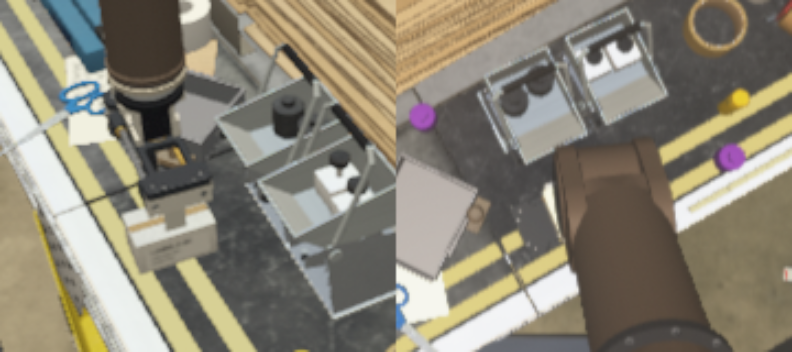

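The side view shows the jaws straddling the carton, which sits under the gripper at ~(268,257) px. I'll lower and grip.

```bash
python3 -m creep '[{"translation":[0.0014,-0.0012,0.02],"rot":[0,0,0],"jaw":0.0918},{"translation":[0,0,0.02],"rot":[0,0,0],"jaw":0.0918},{"translation":[0,0,0.02],"rot":[0,0,0],"jaw":0.0918},{"translation":[0,0,0.0175],"rot":[0,0,0],"jaw":0.0918},{"translation":[0,0,0],"rot":[0,0,0],"jaw":0.055},{"translation":[0,0,0],"rot":[0,0,0],"jaw":0.055},{"translation":[0,0,0],"rot":[0,0,0],"jaw":0.055},{"translation":[0,0,0],"rot":[0,0,0],"jaw":0.055},{"translation":[0,0,0],"rot":[0,0,0],"jaw":0.055},{"translation":[0,0,0],"rot":[0,0,0],"jaw":0.055}]' 20
python3 go.py .517 -.213 .023 -63.1
```

```text
clock: 3.82
position: [0.4483, -0.0762, 0.0244]
ee_rot: [3.077, 0.629, 0.003]
force: [-1.8, 1.0, 11.4]
width: 0.65
t 3.82 p [ 0.4483 -0.0762  0.0244] yaw_y -66.9 tilt -1.0 q [ 0.23  0.5  -0.23  2.18  0.24  0.48 -1.35] F [-1.8  1.  11.4]
tool shift [0.0095 0.1528 0.0016]
turn z deg (to yaw_y target):  -3.79
shift in target axes [-0.0006  0.1531  0.0014] rotvec to target [ 0.06 -0.1  -3.79]
```

```bash
python3 -m creep '[{"translation":[0,0,-0.02],"rot":[0,0,0],"jaw":0.055},{"translation":[0,0,-0.03],"rot":[0,0,0],"jaw":0.055},{"translation":[0.001,0.025,0],"rot":[0,0,-1.9],"jaw":0.055},{"translation":[0.001,0.032,0],"rot":[0,0,-1.9],"jaw":0.055},{"translation":[0,0.032,0],"rot":[0,0,0],"jaw":0.055},{"translation":[0,0.032,0],"rot":[0,0,0],"jaw":0.055},{"translation":[0,0.025,0],"rot":[0,0,0],"jaw":0.055},{"translation":[0,0.007,0],"rot":[0,0,0],"jaw":0.055},{"translation":[0,0,0],"rot":[0,0,0],"jaw":0.055},{"translation":[0,0,0],"rot":[0,0,0],"jaw":0.055}]' 20
python3 go.py .517 -.213 .025 -63.1
python3 - <<'E'
from h import *
for n in("side",): cv2.imwrite(f"pics/{n}2.png",cv2.resize(optics.get_image(n)[150:350,190:440,::-1],None,fx=2.4,fy=2.4))
E
```

```text
clock: 4.65
position: [0.5156, -0.2124, 0.0731]
ee_rot: [-3.055, -0.73, 0.001]
force: [-0.2, 0.4, -1.0]
width: 0.656
t 4.65 p [ 0.5156 -0.2124  0.0731] yaw_y -63.1 tilt -1.0 q [ 0.49  0.54 -0.27  1.9   0.2   0.73 -1.  ] F [-0.2  0.4 -1. ]
tool shift [0.001  0.0013 0.0481]
turn z deg (to yaw_y target):  -0.01
shift in target axes [0.001  0.0012 0.0481] rotvec to target [-0.06  0.02 -0.01]
```

View pics/side2.png

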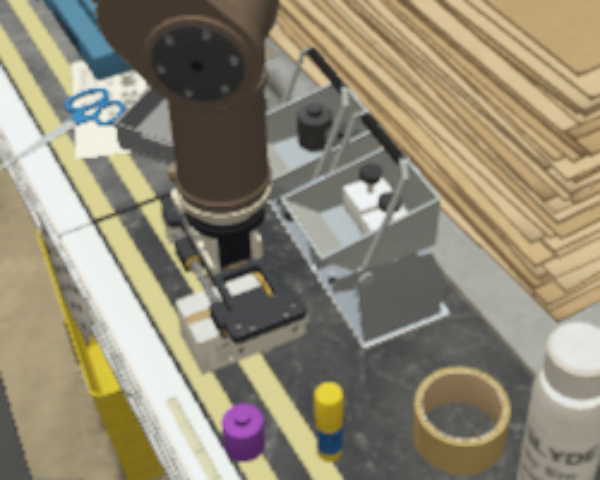

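The carton is held at ~(292,295) px, clear of the purple decoy, the glue stick and the bin. I'll set it down here.

```bash
python3 -m creep '[{"translation":[0.001,0,0.02],"rot":[0,0,0],"jaw":0.055},{"translation":[0,0,0.016],"rot":[0,0,0],"jaw":0.055},{"translation":[0,0,0.008],"rot":[0,0,0],"jaw":0.055},{"translation":[0,0,0.004],"rot":[0,0,0],"jaw":0.055},{"translation":[0,0,0],"rot":[0,0,0],"jaw":0.055},{"translation":[0,0,0],"rot":[0,0,0],"jaw":0.08},{"translation":[0,0,0],"rot":[0,0,0],"jaw":0.08},{"translation":[0,0,0],"rot":[0,0,0],"jaw":0.08},{"translation":[0,0,-0.01],"rot":[0,0,0],"jaw":0.08},{"translation":[0,0,-0.03],"rot":[0,0,0],"jaw":0.08},{"translation":[0,0,-0.035],"rot":[0,0,0],"jaw":0.08},{"translation":[0,0,-0.035],"rot":[0,0,0],"jaw":0.08}]' 20
python3 go.py .465 .216 .15 -116.7
```

```text
clock: 5.7
position: [0.5165, -0.2123, 0.1371]
ee_rot: [-3.055, -0.731, 0.001]
force: [1.1, -0.5, -0.2]
width: 0.872
t 5.7 p [ 0.5165 -0.2123  0.1371] yaw_y -63.1 tilt -1.0 q [ 0.51  0.46 -0.29  1.84  0.17  0.87 -0.96] F [ 1.1 -0.5 -0.2]
tool shift [ 0.148  -0.4052 -0.0127]
turn z deg (to yaw_y target):  53.62
shift in target axes [-0.2385 -0.3594 -0.0129] rotvec to target [-3.000e-02  4.000e-02  5.362e+01]
```

```bash
python3 - <<'E'
from h import *
a=cv2.imread("pics/top0.png")[215:285,245:320]; cv2.imwrite("pics/tz.png",cv2.resize(a,None,fx=8,fy=8,interpolation=cv2.INTER_CUBIC))
a=cv2.imread("pics/side0.png")[170:240,235:310]; cv2.imwrite("pics/sz.png",cv2.resize(a,None,fx=8,fy=8,interpolation=cv2.INTER_CUBIC))
E
```

```text
(no output)
```

View pics/tz.png

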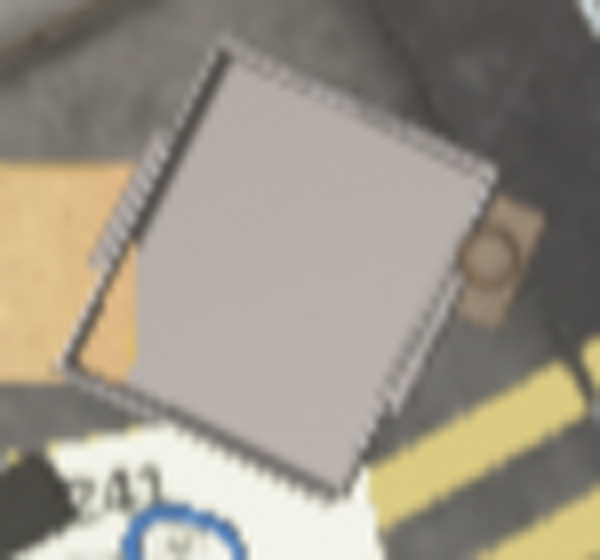

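View pics/sz.png

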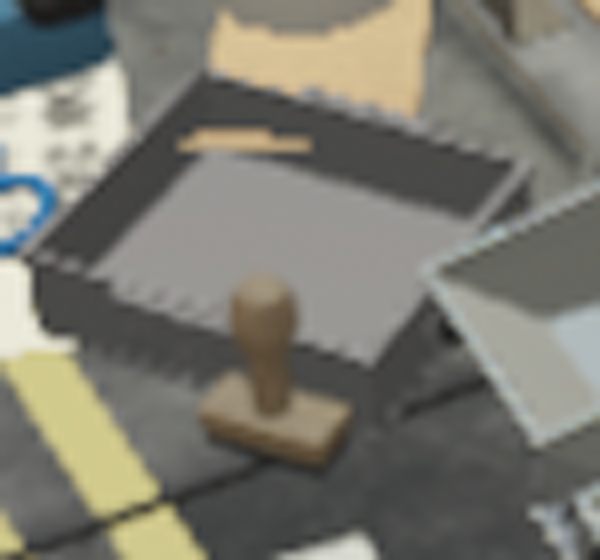

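```bash
python3 - <<'E'
from h import *
np.set_printoptions(precision=4,suppress=True)
f=lambda p:(p[0]/8+235,p[1]/8+170); g=lambda p:(p[0]/8+245,p[1]/8+215)
t=np.array([.4349,.1563,0]);R=Rn.from_euler('z',-2.0371).as_matrix()
for h in(.015,.02):
  print(h,"side",[(R.T@(onz("side",f(p),h)-t)) [:2] for p in[(198,412),(225,372),(352,408),(322,452)]])
  print(h,"top",[(R.T@(onz("top",g(p),h)-t)) [:2] for p in[(503,195),(545,213),(497,328),(460,315)]])
print("bottom side",[(R.T@(onz("side",f(p),0)-t))[:2] for p in[(205,430),(320,468)]])
print("knob",(R.T@(tri(f((263,292)),g((488,255)))[0]-t)),(R.T@(onz("top",g((488,255)),.07)-t)))
print("tray rim", [(R.T@(onz("side",f(p),.042)-t))[:2] for p in[(25,255),(205,75),(530,162),(372,362)]],[(R.T@(onz("top",g(p),.042)-t))[:2] for p in[(228,42),(495,172),(340,497),(65,362)]])
print("labels",onz("top",(215,250),.058))
E
```

```text
0.015 side [array([0.0866, 0.0164]), array([0.0633, 0.0132]), array([0.0594, 0.0664]), array([0.0848, 0.069 ])]
0.015 top [array([0.0649, 0.0652]), array([0.0841, 0.0666]), array([0.0885, 0.0149]), array([0.0722, 0.0126])]
0.02 side [array([0.091 , 0.0199]), array([0.0679, 0.0167]), array([0.064 , 0.0696]), array([0.0892, 0.0722])]
0.02 top [array([0.0652, 0.065 ]), array([0.0844, 0.0665]), array([0.0887, 0.015 ]), array([0.0725, 0.0126])]
bottom side [array([0.0805, 0.0138]), array([0.0791, 0.0633])]
knob [0.0735 0.0408 0.0719] [0.0744 0.0396 0.07  ]
tray rim [array([ 0.0653, -0.0721]), array([-0.0601, -0.0729]), array([-0.0684,  0.0715]), array([0.0596, 0.0772])] [array([-0.0647,  0.0678]), array([0.0593, 0.0712]), array([ 0.0648, -0.0741]), array([-0.0609, -0.0784])]
labels [0.4236 0.3684 0.058 ]
```

The stamp foot nearly touches the tray's +x wall at local y .014–.066. The left part of that grip block (y≈-.021) is free, so I'll grip there and turn the jaws on the way.

```bash
python3 -m creep '[{"translation":[0,0,-0.01],"rot":[0,0,-7.1],"jaw":0.04},{"translation":[0,0,0],"rot":[0,0,-7.1],"jaw":0.04},{"translation":[0,0,0],"rot":[0,0,-7.1],"jaw":0.04},{"translation":[0,0,0],"rot":[0,0,-7.1],"jaw":0.04},{"translation":[0,0,0],"rot":[0,0,-7.1],"jaw":0.04},{"translation":[0,0,0],"rot":[0,0,-7.1],"jaw":0.04},{"translation":[0,0,0],"rot":[0,0,-7.1],"jaw":0.04},{"translation":[0,0,0],"rot":[0,0,-7.1],"jaw":0.04},{"translation":[0,0,0],"rot":[0,0,-7.1],"jaw":0.04},{"translation":[0,0,0],"rot":[0,0,-7.1],"jaw":0.04},{"translation":[0,0,0],"rot":[0,0,-7.1],"jaw":0.04},{"translation":[0,0,0],"rot":[0,0,-7.1],"jaw":0.04}]' 40
python3 go.py .386 .106 .14 63.3
```

```text
clock: 6.7
position: [0.517, -0.2128, 0.1464]
ee_rot: [1.746, 2.61, -0.001]
force: [-1.0, 1.0, -0.3]
width: 0.437
t 6.7 p [ 0.517  -0.2128  0.1464] yaw_y 22.4 tilt -1.0 q [ 0.77  0.52 -0.66  1.81  0.38  0.95  0.33] F [-1.   1.  -0.3]
tool shift [0.3447 0.0006 0.006 ]
turn z deg (to yaw_y target):  -40.86
shift in target axes [0.2603 0.2259 0.0064] rotvec to target [-1.000e-02  7.000e-02 -4.086e+01]
```

```bash
python3 -m creep '[{"translation":[0.025,0,0],"rot":[0,0,0],"jaw":0.04},{"translation":[0.038,0,0],"rot":[0,0,0],"jaw":0.04},{"translation":[0.038,0,0],"rot":[0,0,0],"jaw":0.04},{"translation":[0.038,0,0],"rot":[0,0,0],"jaw":0.04},{"translation":[0.038,0,0],"rot":[0,0,0],"jaw":0.04},{"translation":[0.038,0,0],"rot":[0,0,0],"jaw":0.04},{"translation":[0.038,0,0],"rot":[0,0,0],"jaw":0.04},{"translation":[0.038,0,0],"rot":[0,0,0],"jaw":0.04},{"translation":[0.03,0,0],"rot":[0,0,0],"jaw":0.04},{"translation":[0.02,0,0],"rot":[0,0,0],"jaw":0.04},{"translation":[0.004,0,0],"rot":[0,0,0],"jaw":0.04}]' 40
python3 -m creep '[{"translation":[0,0,0],"rot":[0,0,-6.8],"jaw":0.04},{"translation":[0,0,0],"rot":[0,0,-6.8],"jaw":0.04},{"translation":[0,0,0],"rot":[0,0,-6.8],"jaw":0.04},{"translation":[0,0,0],"rot":[0,0,-6.8],"jaw":0.04},{"translation":[0,0,0],"rot":[0,0,-6.8],"jaw":0.04},{"translation":[0,0,0],"rot":[0,0,-6.8],"jaw":0.04},{"translation":[0,0,0],"rot":[0,0,0],"jaw":0.04},{"translation":[0,0,0],"rot":[0,0,0],"jaw":0.04}]' 40
python3 go.py .386 .106 .1 63.3
python3 - <<'E'
from h import *
a=[optics.get_image(n)[:,:,::-1] for n in("side","top")]
cv2.imwrite("pics/m3.png",np.hstack([cv2.resize(a[0][130:270,200:340],None,fx=2.8,fy=2.8),cv2.resize(a[1][170:310,230:370],None,fx=2.8,fy=2.8)]))
E
```

```text
clock: 7.62
position: [0.386, 0.1105, 0.1464]
ee_rot: [1.747, 2.609, 0.002]
force: [-0.1, 0.2, -0.1]
width: 0.433
clock: 8.28
position: [0.3875, 0.1065, 0.1455]
ee_rot: [0.743, 3.052, -0.0]
force: [0.4, -0.2, 0.7]
width: 0.432
t 8.28 p [0.3875 0.1065 0.1455] yaw_y 62.6 tilt -1.0 q [ 0.41  0.35 -0.98  2.15  0.4   0.83  0.27] F [ 0.4 -0.2  0.7]
tool shift [ 0.0011 -0.0011  0.0455]
turn z deg (to yaw_y target):  -0.66
shift in target axes [ 0.0011 -0.0011  0.0455] rotvec to target [-0.01  0.03 -0.66]
```

View pics/m3.png

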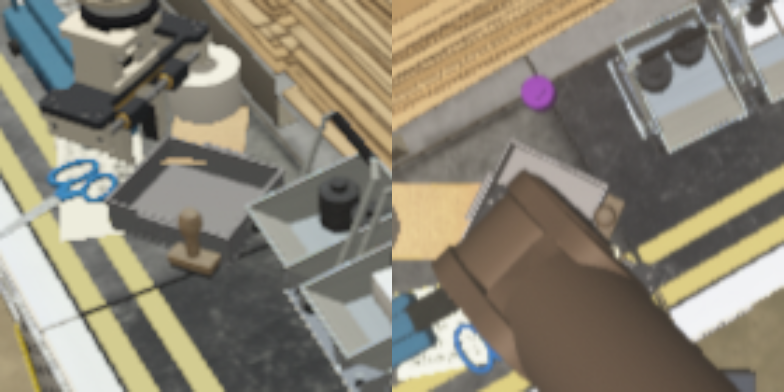

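```bash
python3 - <<'E'
from h import *
p=proj("side",[[.3875,.1065,.1455],[.3875,.1065,.1315],[.386,.106,.042]]);print(p,(p-[200,130])*2.8)
E
```

```text
[[248.56608011 179.10931257]
 [249.11111204 183.02678906]
 [251.91219346 207.03167287]] [[135.98502432 137.5060752 ]
 [137.51111372 148.47500938]
 [145.35414169 215.68868405]]
```

```bash
python3 -m creep '[{"translation":[0.0011,-0.0011,0.0265],"rot":[0,0,-0.7],"jaw":0.04},{"translation":[0,0,0.025],"rot":[0,0,0],"jaw":0.04},{"translation":[0,0,0.025],"rot":[0,0,0],"jaw":0.04},{"translation":[0,0,0],"rot":[0,0,0],"jaw":0.04},{"translation":[0,0,0],"rot":[0,0,0],"jaw":0.04}]' 40
python3 go.py .386 .106 .028 63.3
python3 - <<'E'
from h import *
a=[optics.get_image(n)[:,:,::-1] for n in("side","top")]
cv2.imwrite("pics/m4.png",cv2.resize(a[0][150:250,220:320],None,fx=6,fy=6,interpolation=cv2.INTER_CUBIC))
E
```

```text
clock: 8.8
position: [0.3849, 0.1066, 0.0685]
ee_rot: [-0.717, -3.056, 0.002]
force: [0.4, 0.9, -0.2]
width: 0.435
t 8.8 p [0.3849 0.1066 0.0685] yaw_y 63.6 tilt -1.0 q [ 0.27  0.48 -0.85  2.24  0.59  0.67  0.1 ] F [ 0.4  0.9 -0.2]
tool shift [-0.0013 -0.      0.0405]
turn z deg (to yaw_y target):  0.29
shift in target axes [-0.0012 -0.0001  0.0405] rotvec to target [-0.1  -0.1   0.29]
```

View pics/m4.png

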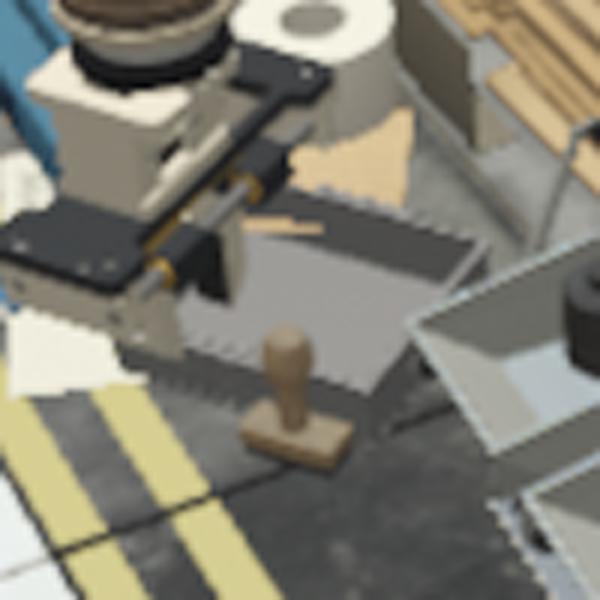

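```bash
python3 -m creep '[{"translation":[0,0,0.02],"rot":[0,0,0],"jaw":0.04},{"translation":[0,0,0.0205],"rot":[0,0,0],"jaw":0.04},{"translation":[0,0,0],"rot":[0,0,0],"jaw":0.04},{"translation":[0,0,0],"rot":[0,0,0],"jaw":0.003},{"translation":[0,0,0],"rot":[0,0,0],"jaw":0.003},{"translation":[0,0,0],"rot":[0,0,0],"jaw":0.003},{"translation":[0,0,0],"rot":[0,0,0],"jaw":0.003},{"translation":[0,0,0],"rot":[0,0,0],"jaw":0.003},{"translation":[0,0,0],"rot":[0,0,0],"jaw":0.003}]' 40
python3 go.py .386 .106 .028 63.3
```

```text
clock: 9.65
position: [0.3865, 0.1072, 0.029]
ee_rot: [0.716, 3.057, 0.002]
force: [-1.4, 0.9, 9.2]
width: 0.106
t 9.65 p [0.3865 0.1072 0.029 ] yaw_y 63.6 tilt -1.0 q [ 0.18  0.54 -0.75  2.27  0.71  0.57 -0.01] F [-1.4  0.9  9.2]
tool shift [-0.0001 -0.0013  0.001 ]
turn z deg (to yaw_y target):  0.33
shift in target axes [-0.0001 -0.0013  0.001 ] rotvec to target [0.09 0.08 0.33]
```

```bash
python3 -m creep '[{"translation":[0,0.002,-0.004],"rot":[0,0,0],"jaw":0.003},{"translation":[0,0.004,-0.006],"rot":[0,0,0],"jaw":0.003},{"translation":[0,0.008,-0.01],"rot":[0,0,0],"jaw":0.003},{"translation":[0,0.008,-0.02],"rot":[0,0,0],"jaw":0.003},{"translation":[0,0,-0.03],"rot":[0,0,0],"jaw":0.003},{"translation":[0,0,-0.03],"rot":[0,0,0],"jaw":0.003},{"translation":[0,0,-0.03],"rot":[0,0,0],"jaw":0.003},{"translation":[0,0,-0.01],"rot":[0,0,0],"jaw":0.003},{"translation":[0,0,0],"rot":[0,0,0],"jaw":0.003}]' 40
python3 go.py .388 -.09 .165 26.7
python3 - <<'E'
from h import *
a=[optics.get_image(n)[:,:,::-1] for n in("side","top")]
cv2.imwrite("pics/m5.png",np.hstack([cv2.resize(a[0][110:270,200:360],None,fx=2.4,fy=2.4),cv2.resize(a[1][150:310,230:390],None,fx=2.4,fy=2.4)]))
E
```

```text
clock: 10.4
position: [0.3966, 0.1269, 0.1704]
ee_rot: [0.717, 3.055, 0.002]
force: [0.5, 0.1, -3.7]
width: 0.103
t 10.4 p [0.3966 0.1269 0.1704] yaw_y 63.6 tilt -1.0 q [ 0.39  0.34 -1.    2.09  0.37  0.9   0.29] F [ 0.5  0.1 -3.7]
tool shift [-0.0888 -0.1981  0.0053]
turn z deg (to yaw_y target):  36.88
shift in target axes [-0.1899 -0.1052  0.0054] rotvec to target [ 0.19  0.15 36.88]
```

View pics/m5.png

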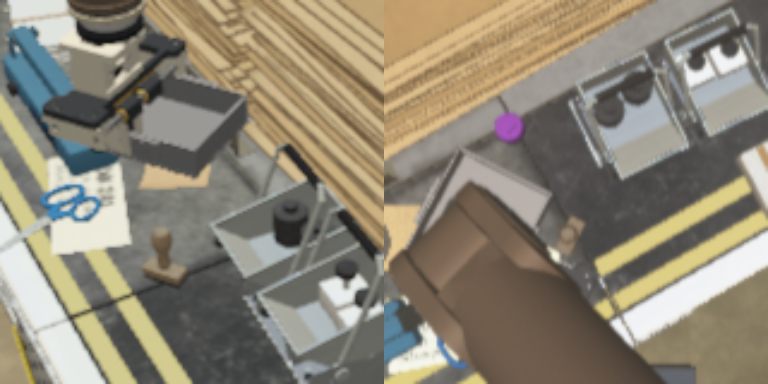

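```bash
python3 -m creep '[{"translation":[0,0,-0.02],"rot":[0,0,0],"jaw":0.003},{"translation":[0,0,-0.02],"rot":[0,0,0],"jaw":0.003},{"translation":[-0.01,-0.02,0],"rot":[0,0,0],"jaw":0.003},{"translation":[-0.015,-0.033,0],"rot":[0,0,0],"jaw":0.003},{"translation":[-0.015,-0.033,0],"rot":[0,0,0],"jaw":0.003},{"translation":[-0.015,-0.033,0],"rot":[0,0,0],"jaw":0.003},{"translation":[-0.015,-0.033,0],"rot":[0,0,0],"jaw":0.003},{"translation":[-0.01,-0.033,0],"rot":[0,0,0],"jaw":0.003},{"translation":[0,-0.02,0],"rot":[0,0,0],"jaw":0.003},{"translation":[0,0,0],"rot":[0,0,0],"jaw":0.003}]' 40
python3 go.py .3775 -.0953 .21 26.7
```

```text
clock: 11.33
position: [0.3729, -0.0971, 0.206]
ee_rot: [-0.725, -3.051, 0.002]
force: [0.3, 0.1, -2.2]
width: 0.11
t 11.33 p [ 0.3729 -0.0971  0.206 ] yaw_y 63.3 tilt -1.0 q [ 1.01  0.21 -1.    2.1   0.22  0.95  0.99] F [ 0.3  0.1 -2.2]
tool shift [-0.0033  0.0037 -0.0041]
turn z deg (to yaw_y target):  36.55
shift in target axes [-0.0005  0.0049 -0.004 ] rotvec to target [-0.22 -0.22 36.55]
```

```bash
python3 -m creep '[{"translation":[0,0,0],"rot":[0,0,4],"jaw":0.003},{"translation":[0,0,0],"rot":[0,0,6],"jaw":0.003},{"translation":[0,0,0],"rot":[0,0,6],"jaw":0.003},{"translation":[0,0,0],"rot":[0,0,6],"jaw":0.003},{"translation":[0,0,0],"rot":[0,0,6],"jaw":0.003},{"translation":[0,0,0],"rot":[0,0,5],"jaw":0.003},{"translation":[0,0,0],"rot":[0,0,3.6],"jaw":0.003},{"translation":[0,0,0],"rot":[0,0,0],"jaw":0.003},{"translation":[0,0,0],"rot":[0,0,0],"jaw":0.003}]' 40
python3 go.py .3775 -.0953 .035 26.7
python3 - <<'E'
from h import *
a=[optics.get_image(n)[:,:,::-1] for n in("side","top")]
cv2.imwrite("pics/m6.png",np.hstack([cv2.resize(a[0][130:290,220:380],None,fx=2.4,fy=2.4),cv2.resize(a[1][150:310,260:420],None,fx=2.4,fy=2.4)]))
E
```

```text
clock: 12.08
position: [0.3754, -0.0923, 0.2072]
ee_rot: [-1.636, -2.68, 0.001]
force: [-0.7, -0.1, -2.3]
width: 0.103
t 12.08 p [ 0.3754 -0.0923  0.2072] yaw_y 27.2 tilt -1.0 q [ 0.9   0.18 -0.88  2.1   0.17  0.94  0.4 ] F [-0.7 -0.1 -2.3]
tool shift [-0.004   0.0008  0.1721]
turn z deg (to yaw_y target):  0.49
shift in target axes [-0.0037  0.0005  0.1722] rotvec to target [-0.08 -0.09  0.49]
```

View pics/m6.png

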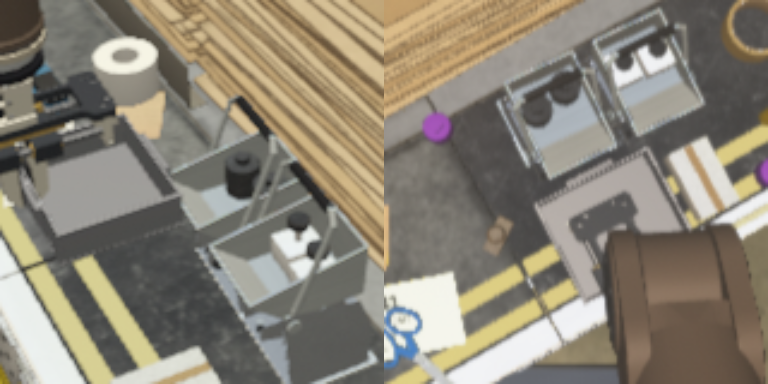

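```bash
python3 -m creep '[{"translation":[-0.002,0,0.015],"rot":[0,0,0.5],"jaw":0.003},{"translation":[-0.002,0,0.025],"rot":[0,0,0],"jaw":0.003},{"translation":[0,0,0.03],"rot":[0,0,0],"jaw":0.003},{"translation":[0,0,0.03],"rot":[0,0,0],"jaw":0.003},{"translation":[0,0,0.03],"rot":[0,0,0],"jaw":0.003},{"translation":[0,0,0.02],"rot":[0,0,0],"jaw":0.003},{"translation":[0,0,0.01],"rot":[0,0,0],"jaw":0.003},{"translation":[0,0,0],"rot":[0,0,0],"jaw":0.003},{"translation":[0,0,0],"rot":[0,0,0],"jaw":0.003}]' 40
python3 go.py .4105 -.0785 .03 26.7
python3 - <<'E'
from h import *
a=[optics.get_image(n)[:,:,::-1] for n in("side","top")]
cv2.imwrite("pics/m7s.png",cv2.resize(a[0][190:290,230:350],None,fx=6,fy=6,interpolation=cv2.INTER_CUBIC))
cv2.imwrite("pics/m7t.png",cv2.resize(a[1][170:270,290:410],None,fx=6,fy=6,interpolation=cv2.INTER_CUBIC))
E
```

```text
clock: 12.93
position: [0.3776, -0.096, 0.0479]
ee_rot: [-1.65, -2.672, 0.0]
force: [0.1, 0.4, -1.4]
width: 0.105
t 12.93 p [ 0.3776 -0.096   0.0479] yaw_y 26.6 tilt -1.0 q [ 0.65  0.46 -0.67  2.28  0.55  0.56  0.02] F [ 0.1  0.4 -1.4]
tool shift [0.0009 0.0373 0.0179]
turn z deg (to yaw_y target):  -0.1
shift in target axes [0.0009 0.0373 0.0179] rotvec to target [-0.05 -0.07 -0.1 ]
```

View pics/m7s.png

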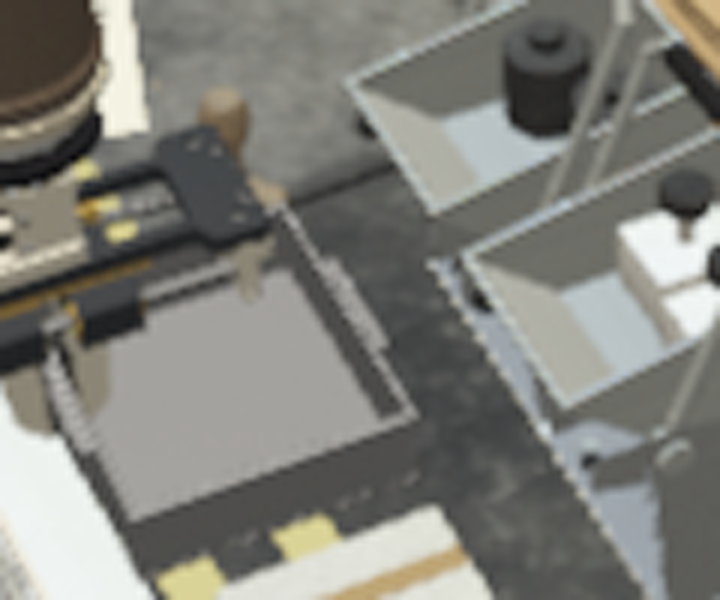

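View pics/m7t.png

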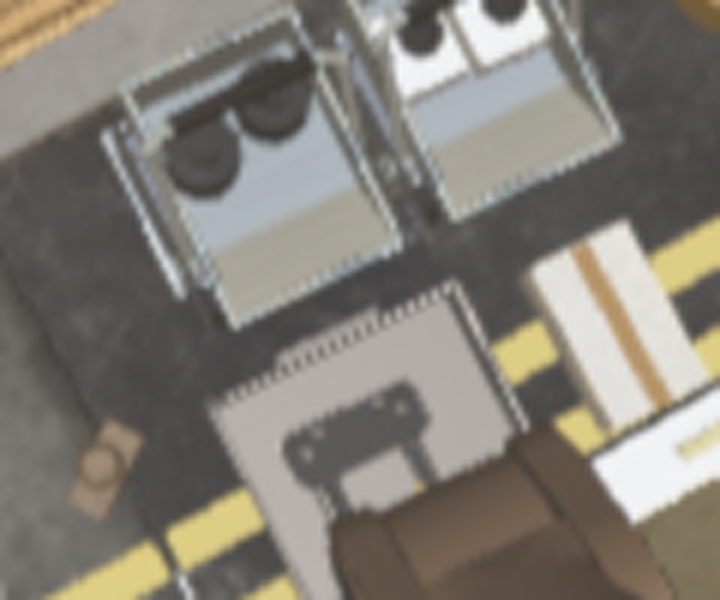

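```bash
cat >> h.py <<'E'
PL=np.array([.6346,-.0582,0]);PR=Rn.from_euler('z',.468).as_matrix()
def pl(X): return PR.T@(np.array(X)-PL)
E
python3 - <<'E'
from h import *
np.set_printoptions(precision=4,suppress=True)
f=lambda p:(p[0]/6+230,p[1]/6+190); g=lambda p:(p[0]/6+290,p[1]/6+170)
print("tray rear corners L,R top",pl(onz("top",g((213,405)),.061)),pl(onz("top",g((458,285)),.061)))
print("tray rear corners L,R side",pl(onz("side",f((275,198)),.061)),pl(onz("side",f((415,415)),.061)))
print("lip L,R top",pl(onz("top",g((237,326)),.144)),pl(onz("top",g((402,242)),.144)))
print("lip side",pl(onz("side",f((345,82)),.144)),pl(onz("side",f((433,214)),.144)))
print("clamp lip top R",pl(onz("top",g((455,218)),.144)),pl(onz("top",g((620,138)),.144)),"side",pl(onz("side",f((465,258)),.144)),pl(onz("side",f((568,408)),.144)))
print("plate front L corner side",pl(onz("side",f((432,265)),.006)))
E
```

```text
tray rear corners L,R top [-0.118   0.1357  0.061 ] [-0.1183 -0.0134  0.061 ]
tray rear corners L,R side [-0.1173  0.1402  0.061 ] [-0.1156 -0.0153  0.061 ]
lip L,R top [-0.0921  0.1095  0.144 ] [-0.0907  0.0149  0.144 ]
lip side [-0.0898  0.109   0.144 ] [-0.0908  0.0126  0.144 ]
clamp lip top R [-0.0916 -0.015   0.144 ] [-0.092 -0.11   0.144] side [-0.0901 -0.0177  0.144 ] [-0.0901 -0.1123  0.144 ]
plate front L corner side [-0.0489  0.1194  0.006 ]
```

```bash
python3 -m creep '[{"translation":[0,0.01,0.005],"rot":[0,0,0],"jaw":0.003},{"translation":[0,0.015,0.005],"rot":[0,0,0],"jaw":0.003},{"translation":[0,0.01,0],"rot":[0,0,0],"jaw":0.003},{"translation":[0,0.006,0],"rot":[0,0,0],"jaw":0.003},{"translation":[0,0,0.004],"rot":[0,0,0],"jaw":0.003},{"translation":[0,0,0.004],"rot":[0,0,0],"jaw":0.003},{"translation":[0,0,0.001],"rot":[0,0,0],"jaw":0.003},{"translation":[0,0,0],"rot":[0,0,0],"jaw":0.003},{"translation":[0,0,0],"rot":[0,0,0],"jaw":0.003}]' 40
python3 go.py .4135 -.0785 .03 26.7
python3 - <<'E'
from h import *
np.set_printoptions(precision=4,suppress=True)
print("tcp plate",pl(arm.observe()["position"]))
a=[optics.get_image(n)[:,:,::-1] for n in("side","top")]
cv2.imwrite("pics/m8s.png",cv2.resize(a[0][190:290,230:350],None,fx=6,fy=6,interpolation=cv2.INTER_CUBIC))
cv2.imwrite("pics/m8t.png",cv2.resize(a[1][170:270,290:410],None,fx=6,fy=6,interpolation=cv2.INTER_CUBIC))
E
```

```text
clock: 13.78
position: [0.4139, -0.0784, 0.0292]
ee_rot: [-1.653, -2.671, 0.001]
force: [-0.8, 0.4, -0.2]
width: 0.106
t 13.78 p [ 0.4139 -0.0784  0.0292] yaw_y 26.5 tilt -1.0 q [ 0.55  0.53 -0.63  2.23  0.59  0.55 -0.07] F [-0.8  0.4 -0.2]
tool shift [ 0.0001 -0.0004 -0.0008]
turn z deg (to yaw_y target):  -0.19
shift in target axes [ 0.0001 -0.0004 -0.0008] rotvec to target [-0.03  0.01 -0.19]
tcp plate [-0.2061  0.0815  0.0292]
```

View pics/m8s.png

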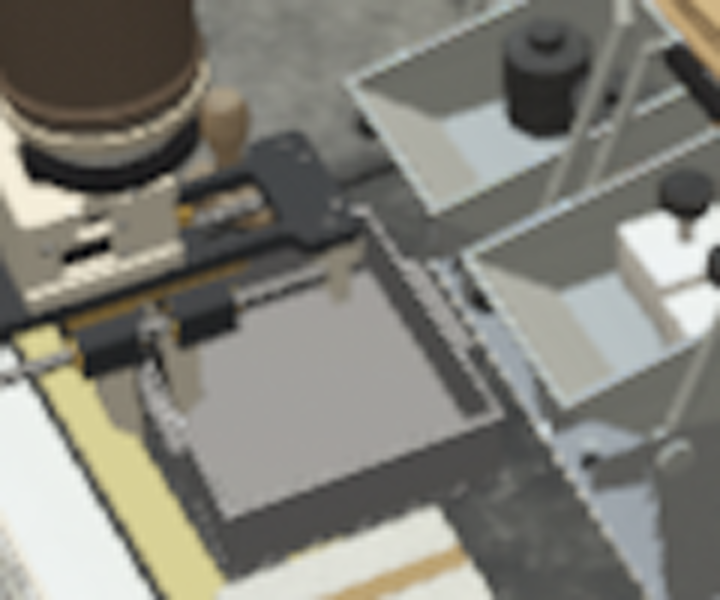

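The tray is seated under the lip with its rear wall ~25 mm before the pivot, and the carton is clear of it. I'll release and go to the bar.

```bash
python3 -m creep '[{"translation":[0,0,0.001],"rot":[0,0,0],"jaw":0.003},{"translation":[0,0,0],"rot":[0,0,0],"jaw":0.035},{"translation":[0,0,0],"rot":[0,0,0],"jaw":0.035},{"translation":[0,0,0],"rot":[0,0,0],"jaw":0.035},{"translation":[0,0,0],"rot":[0,0,0],"jaw":0.035},{"translation":[0,0,-0.01],"rot":[0,0,0],"jaw":0.035},{"translation":[0,0,-0.02],"rot":[0,0,0],"jaw":0.035},{"translation":[0,0,-0.035],"rot":[0,0,0],"jaw":0.035},{"translation":[0,0,-0.035],"rot":[0,0,0],"jaw":0.035},{"translation":[0,0,-0.035],"rot":[0,0,0],"jaw":0.035}]' 40
python3 - <<'E'
from h import *
np.set_printoptions(precision=4,suppress=True)
a=[optics.get_image(n)[:,:,::-1] for n in("side","top")]
for nm,l in dict(bar=(-.0005,.0615,.222),hinge=(-.0495,.0615,.106)).items(): print(nm,PR@np.array(l)+PL)
cv2.imwrite("pics/m9s.png",cv2.resize(a[0][150:290,230:390],None,fx=5,fy=5,interpolation=cv2.INTER_CUBIC))
cv2.imwrite("pics/m9t.png",cv2.resize(a[1][170:270,290:410],None,fx=6,fy=6,interpolation=cv2.INTER_CUBIC))
E
python3 go.py .6061 -.0037 .30 26.7
```

```text
clock: 14.72
position: [0.4138, -0.0774, 0.1651]
ee_rot: [-1.65, -2.671, -0.001]
force: [0.3, -1.0, -0.0]
width: 0.382
bar [ 0.6064 -0.0035  0.222 ]
hinge [ 0.5627 -0.0256  0.106 ]
t 14.82 p [ 0.4173 -0.0777  0.1682] yaw_y 26.5 tilt -1.0 q [ 0.76  0.31 -0.84  2.08  0.3   0.86  0.21] F [ 0.5  0.5 -0.6]
tool shift [-0.0188  0.2028 -0.1305]
turn z deg (to yaw_y target):  -0.17
shift in target axes [-0.0187  0.2019 -0.1318] rotvec to target [ 0.34  0.28 -0.17]
```

View pics/m9s.png

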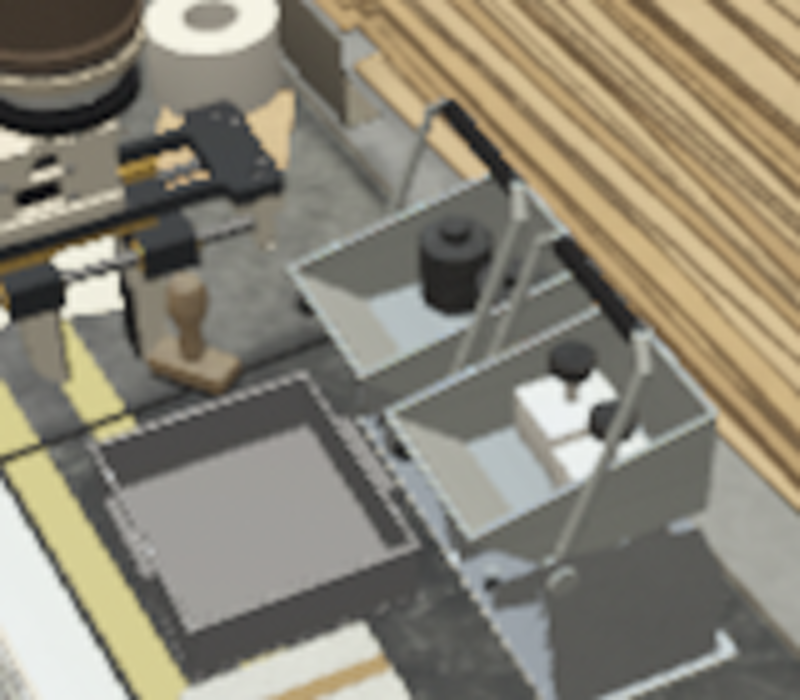

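View pics/m9t.png

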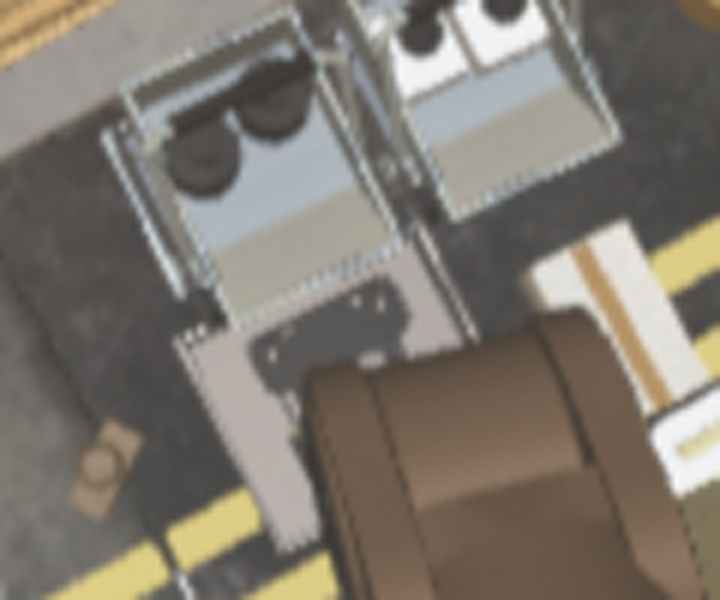

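```bash
python3 - <<'E'
from h import *
np.set_printoptions(precision=4,suppress=True)
f=lambda p:(p[0]/5+230,p[1]/5+150); g=lambda p:(p[0]/6+290,p[1]/6+170)
b=tri(f((478,142)),g((243,97)));print("bar",b,pl(b[0]))
print(pl(onz("side",f((478,142)),.227)),pl(onz("top",g((243,97)),.227)))
print("tray corner rr",pl(onz("side",f((418,545)),.042)),"rl",pl(onz("side",f((305,375)),.042)))
print("tray rl top",pl(onz("top",g((180,342)),.042)))
E
python3 -m creep '[{"translation":[-0.004,0,-0.03],"rot":[0,0,0],"jaw":0.035},{"translation":[-0.003,0,-0.036],"rot":[0,0,0],"jaw":0.035},{"translation":[-0.003,0.002,-0.036],"rot":[0,0,0],"jaw":0.035},{"translation":[-0.003,0.014,-0.03],"rot":[0,0,0],"jaw":0.035},{"translation":[-0.003,0.03,0],"rot":[0,0,0],"jaw":0.035},{"translation":[-0.003,0.035,0],"rot":[0,0,0],"jaw":0.035},{"translation":[0,0.035,0],"rot":[0,0,0],"jaw":0.035},{"translation":[0,0.035,0],"rot":[0,0,0],"jaw":0.035},{"translation":[0,0.03,0],"rot":[0,0,0],"jaw":0.035},{"translation":[0,0.02,0],"rot":[0,0,0],"jaw":0.035},{"translation":[0,0,0],"rot":[0,0,0],"jaw":0.035},{"translation":[0,0,0],"rot":[0,0,0],"jaw":0.035}]' 30
python3 go.py .6061 -.0037 .222 26.8
```

```text
bar (array([ 0.6061, -0.0027,  0.2276]), np.float64(0.5518702205561965)) [-0.0004  0.0623  0.2276]
[0.0013 0.063  0.227 ] [-0.0018  0.0628  0.227 ]
tray corner rr [-0.0751 -0.0151  0.042 ] rl [-0.0755  0.1328  0.042 ]
tray rl top [-0.0777  0.1362  0.042 ]
clock: 15.82
position: [0.6027, -0.0043, 0.2947]
ee_rot: [-1.649, -2.672, -0.0]
force: [-0.4, 0.7, -0.3]
width: 0.383
t 15.82 p [ 0.6027 -0.0043  0.2947] yaw_y 26.6 tilt -1.0 q [ 0.47  0.49 -0.84  1.5   0.37  1.32  0.06] F [-0.4  0.7 -0.3]
tool shift [-0.0011  0.0034  0.0727]
turn z deg (to yaw_y target):  -0.17
shift in target axes [-0.001   0.0033  0.0727] rotvec to target [-0.05 -0.11 -0.17]
```

```bash
python3 -m creep '[{"translation":[-0.001,0.0035,0.02],"rot":[0,0,0],"jaw":0.035},{"translation":[0,0,0.02],"rot":[0,0,0],"jaw":0.035},{"translation":[0,0,0.018],"rot":[0,0,0],"jaw":0.035},{"translation":[0,0,0.014],"rot":[0,0,0],"jaw":0.035},{"translation":[0,0,0],"rot":[0,0,0],"jaw":0.035}]' 15
python3 go.py .6061 -.0037 .222 26.8
python3 - <<'E'
from h import *
a=[optics.get_image(n)[:,:,::-1] for n in("side","top")]
cv2.imwrite("pics/m10.png",cv2.resize(a[0][130:250,260:390],None,fx=6,fy=5,interpolation=cv2.INTER_CUBIC))
E
```

```text
clock: 16.23
position: [0.6038, -0.0064, 0.2207]
ee_rot: [-1.652, -2.668, 0.006]
force: [-1.2, 0.3, -0.0]
width: 0.383
t 16.23 p [ 0.6038 -0.0064  0.2207] yaw_y 26.5 tilt -1.0 q [ 0.46  0.55 -0.81  1.6   0.42  1.18  0.02] F [-1.2  0.3 -0. ]
tool shift [ 0.0014  0.0033 -0.0014]
turn z deg (to yaw_y target):  -0.33
shift in target axes [ 0.0014  0.0033 -0.0013] rotvec to target [-0.29 -0.07 -0.33]
```

View pics/m10.png

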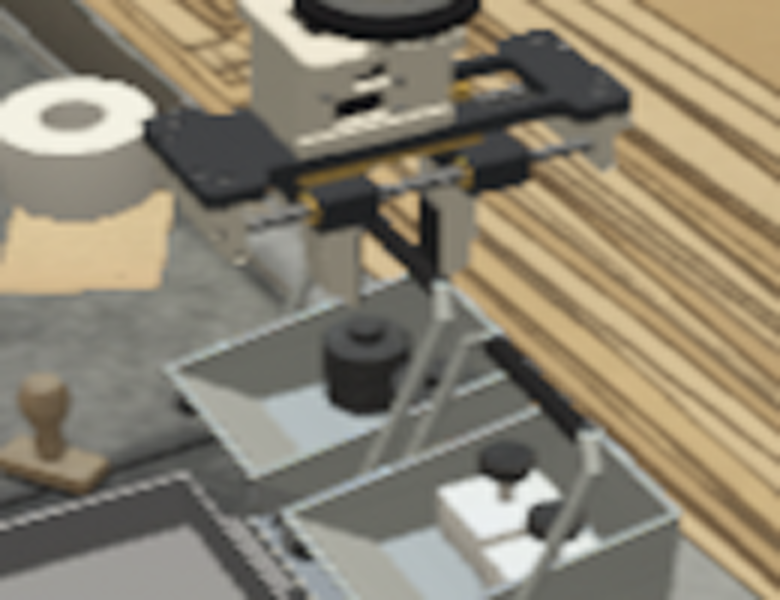

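The bar sits between the fingers at ~(330,180) px. I'll raise slightly for clearance, pinch it, and compute the arc.

```bash
python3 -m creep '[{"translation":[0.001,0.002,-0.008],"rot":[0,0,0],"jaw":0.035},{"translation":[0,0,0],"rot":[0,0,0],"jaw":0.005},{"translation":[0,0,0],"rot":[0,0,0],"jaw":0.005},{"translation":[0,0,0],"rot":[0,0,0],"jaw":0.005},{"translation":[0,0,0],"rot":[0,0,0],"jaw":0.005},{"translation":[0,0,0],"rot":[0,0,0],"jaw":0.005}]' 20
python3 go.py .6061 -.0037 .229 26.8
python3 - <<'E'
from h import *
r=.1305;a=np.arctan2(.121,.049)+np.linspace(0,1.6,29)
P=np.c_[r*np.cos(a),-r*np.sin(a)];print(np.diff(P,axis=0).round(4).tolist())
print(pl(arm.observe()["position"]))
E
```

```text
clock: 16.83
position: [0.6082, -0.0027, 0.2315]
ee_rot: [1.652, 2.671, 0.001]
force: [3.4, 1.0, 0.1]
width: 0.122
t 16.83 p [ 0.6082 -0.0027  0.2315] yaw_y 26.5 tilt -1.0 q [ 0.45  0.54 -0.81  1.58  0.41  1.2   0.02] F [3.4 1.  0.1]
tool shift [ 0.0001 -0.0023  0.0025]
turn z deg (to yaw_y target):  -0.28
shift in target axes [ 0.0001 -0.0023  0.0025] rotvec to target [ 0.07  0.01 -0.28]
[[-0.007, -0.0026], [-0.0071, -0.0022], [-0.0072, -0.0018], [-0.0073, -0.0014], [-0.0074, -0.0009], [-0.0074, -0.0005], [-0.0075, -0.0001], [-0.0074, 0.0003], [-0.0074, 0.0008], [-0.0074, 0.0012], [-0.0073, 0.0016], [-0.0072, 0.002], [-0.0071, 0.0024], [-0.0069, 0.0028], [-0.0067, 0.0032], [-0.0065, 0.0036], [-0.0063, 0.0039], [-0.0061, 0.0043], [-0.0058, 0.0046], [-0.0056, 0.005], [-0.0053, 0.0053], [-0.005, 0.0056], [-0.0046, 0.0058], [-0.0043, 0.0061], [-0.0039, 0.0063], [-0.0036, 0.0065], [-0.0032, 0.0067], [-0.0028, 0.0069]]
[0.00148785 0.06140824 0.23149445]
```

```bash
python3 - <<'E'
import numpy as np
r=.1305;n=28
a=np.arctan2(.121,.049)+np.linspace(0,1.6,n+1)
t=np.radians(np.clip(np.arange(n+1)-4,0,20)*0.5)   # tilt, rear goes up
bar=np.c_[r*np.cos(a),r*np.sin(a)]  # rear, up
Y=np.c_[np.cos(t),np.sin(t)];Z=np.c_[np.sin(t),-np.cos(t)]
p=bar+.005*Z
for i in range(n):
    d=p[i+1]-p[i];print(i+1,round(d@Y[i],4),round(d@Z[i],4),-round(np.degrees(t[i+1]-t[i]),2))
E
```

```text
1 -0.007 -0.0026 -0.0
2 -0.0071 -0.0022 -0.0
3 -0.0072 -0.0018 -0.0
4 -0.0073 -0.0014 -0.0
5 -0.0074 -0.0009 -0.5
6 -0.0074 -0.0006 -0.5
7 -0.0074 -0.0002 -0.5
8 -0.0074 0.0001 -0.5
9 -0.0074 0.0005 -0.5
10 -0.0074 0.0009 -0.5
11 -0.0073 0.0012 -0.5
12 -0.0072 0.0016 -0.5
13 -0.0072 0.0019 -0.5
14 -0.0071 0.0023 -0.5
15 -0.0069 0.0026 -0.5
16 -0.0068 0.0029 -0.5
17 -0.0067 0.0033 -0.5
18 -0.0065 0.0036 -0.5
19 -0.0063 0.0039 -0.5
20 -0.0061 0.0042 -0.5
21 -0.0059 0.0045 -0.5
22 -0.0057 0.0048 -0.5
23 -0.0054 0.005 -0.5
24 -0.0052 0.0053 -0.5
25 -0.005 0.0056 -0.0
26 -0.0046 0.0058 -0.0
27 -0.0043 0.0061 -0.0
28 -0.004 0.0063 -0.0
```

```bash
python3 -m creep '[{"translation":[0,-0.007,-0.0026],"rot":[0,0,0],"jaw":0.005},{"translation":[0,-0.0071,-0.0022],"rot":[0,0,0],"jaw":0.005},{"translation":[0,-0.0072,-0.0018],"rot":[0,0,0],"jaw":0.005},{"translation":[0,-0.0073,-0.0014],"rot":[0,0,0],"jaw":0.005},{"translation":[0,-0.0074,-0.0009],"rot":[-0.5,0,0],"jaw":0.005},{"translation":[0,-0.0074,-0.0006],"rot":[-0.5,0,0],"jaw":0.005},{"translation":[0,-0.0074,-0.0002],"rot":[-0.5,0,0],"jaw":0.005},{"translation":[0,-0.0074,0.0001],"rot":[-0.5,0,0],"jaw":0.005},{"translation":[0,-0.0074,0.0005],"rot":[-0.5,0,0],"jaw":0.005},{"translation":[0,-0.0074,0.0009],"rot":[-0.5,0,0],"jaw":0.005},{"translation":[0,-0.0073,0.0012],"rot":[-0.5,0,0],"jaw":0.005}]' 20
python3 - <<'E'
from h import *
s=arm.observe();print(pl(s["position"]),s["force"],s["width"])
a=[optics.get_image(n)[:,:,::-1] for n in("side",)]
cv2.imwrite("pics/m11.png",cv2.resize(a[0][130:280,240:390],None,fx=4,fy=4,interpolation=cv2.INTER_CUBIC))
E
```

```text
clock: 17.75
position: [0.5348, -0.039, 0.2364]
ee_rot: [1.636, 2.644, 0.081]
force: [1.4, 2.0, 2.0]
width: 0.126
[-0.08039717  0.06219819  0.23640889] [1.37426223 1.96865135 1.97631365] 0.125563966253947
```

View pics/m11.png

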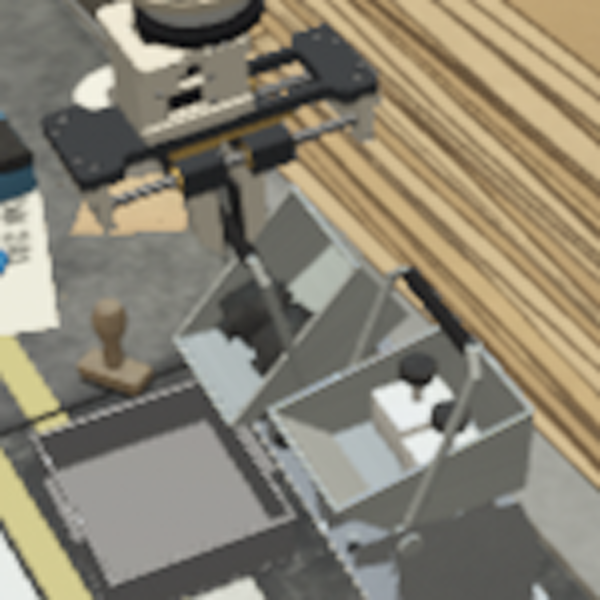

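The bin is tilting, held by the bar; the rollers still sit inside at ~(303,210) px. I'll continue to the stop.

```bash
python3 -m creep '[{"translation":[0,-0.0072,0.0016],"rot":[-0.5,0,0],"jaw":0.005},{"translation":[0,-0.0072,0.0019],"rot":[-0.5,0,0],"jaw":0.005},{"translation":[0,-0.0071,0.0023],"rot":[-0.5,0,0],"jaw":0.005},{"translation":[0,-0.0069,0.0026],"rot":[-0.5,0,0],"jaw":0.005},{"translation":[0,-0.0068,0.0029],"rot":[-0.5,0,0],"jaw":0.005},{"translation":[0,-0.0067,0.0033],"rot":[-0.5,0,0],"jaw":0.005},{"translation":[0,-0.0065,0.0036],"rot":[-0.5,0,0],"jaw":0.005},{"translation":[0,-0.0063,0.0039],"rot":[-0.5,0,0],"jaw":0.005},{"translation":[0,-0.0061,0.0042],"rot":[-0.5,0,0],"jaw":0.005}]' 20
python3 - <<'E'
from h import *
s=arm.observe();print(pl(s["position"]),s["force"],s["width"])
a=[optics.get_image(n)[:,:,::-1] for n in("side",)]
cv2.imwrite("pics/m12.png",cv2.resize(a[0][130:280,240:390],None,fx=4,fy=4,interpolation=cv2.INTER_CUBIC))
E
```

```text
clock: 18.55
position: [0.4834, -0.0649, 0.2043]
ee_rot: [1.611, 2.605, 0.182]
force: [-1.3, 3.4, -0.1]
width: 0.123
[-0.13797523  0.06226932  0.20433944] [-1.30019764  3.36924008 -0.13227001] 0.12324247347415482
```

View pics/m12.png

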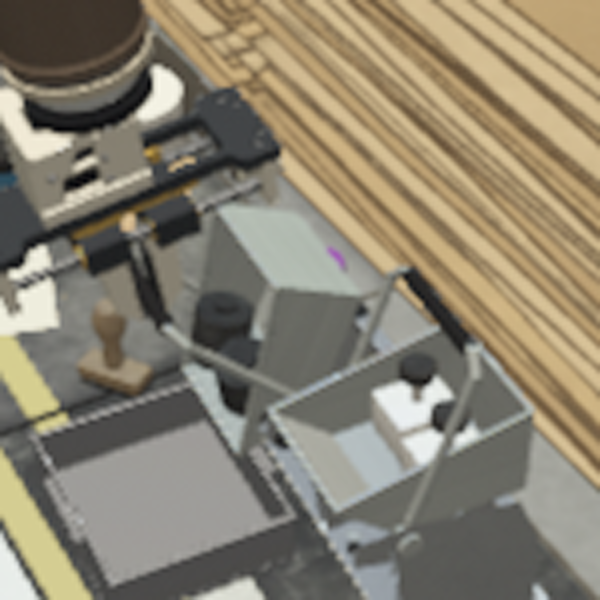

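```bash
python3 -m creep '[{"translation":[0,-0.0059,0.0045],"rot":[-0.5,0,0],"jaw":0.005},{"translation":[0,-0.0057,0.0048],"rot":[-0.5,0,0],"jaw":0.005},{"translation":[0,-0.0054,0.005],"rot":[-0.5,0,0],"jaw":0.005},{"translation":[0,-0.0052,0.0053],"rot":[-0.5,0,0],"jaw":0.005},{"translation":[0,-0.005,0.0056],"rot":[0,0,0],"jaw":0.005},{"translation":[0,-0.0046,0.0058],"rot":[0,0,0],"jaw":0.005},{"translation":[0,-0.0043,0.0061],"rot":[0,0,0],"jaw":0.005},{"translation":[0,-0.004,0.0063],"rot":[0,0,0],"jaw":0.005},{"translation":[0,0,0],"rot":[0,0,0],"jaw":0.005},{"translation":[0,0,0],"rot":[0,0,0],"jaw":0.005},{"translation":[0,0,0],"rot":[0,0,0],"jaw":0.005},{"translation":[0,0,0],"rot":[0,0,0],"jaw":0.005}]' 20
python3 - <<'E'
from h import *
s=arm.observe();print(pl(s["position"]),s["force"],s["width"])
a=[optics.get_image(n)[:,:,::-1] for n in("side","top")]
cv2.imwrite("pics/m13.png",cv2.resize(a[0][130:280,240:390],None,fx=4,fy=4,interpolation=cv2.INTER_CUBIC))
E
```

```text
clock: 19.6
position: [0.4555, -0.079, 0.1556]
ee_rot: [1.6, 2.586, 0.226]
force: [1.5, 1.5, -2.3]
width: 0.123
[-0.16925308  0.06220393  0.15558706] [ 1.54946731  1.47859319 -2.34081892] 0.12322592265754237
```

View pics/m13.png

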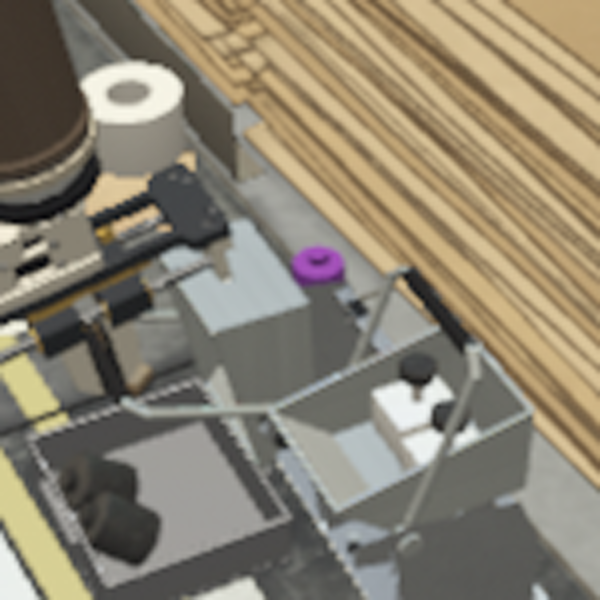

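Both rollers lie in the tray at ~(262,255) px. I'll press gently to confirm the stop has been reached.

```bash
python3 -m creep '[{"translation":[0,-0.0017,0.003],"rot":[0,0,0],"jaw":0.005},{"translation":[0,0,0],"rot":[0,0,0],"jaw":0.005},{"translation":[0,0,0],"rot":[0,0,0],"jaw":0.005}]' 20; python3 -m creep '[{"translation":[0,-0.0017,0.003],"rot":[0,0,0],"jaw":0.005},{"translation":[0,0,0],"rot":[0,0,0],"jaw":0.005},{"translation":[0,0,0],"rot":[0,0,0],"jaw":0.005}]' 20
python3 - <<'E'
from h import *
n=22
r=.1305
p=pl(arm.observe()["position"]);print(p)
E
```

```text
clock: 19.95
position: [0.4556, -0.0795, 0.1534]
ee_rot: [1.598, 2.584, 0.228]
force: [-0.2, 1.9, 9.2]
width: 0.123
clock: 20.2
position: [0.4562, -0.0799, 0.1512]
ee_rot: [1.597, 2.582, 0.23]
force: [-0.1, 2.2, 15.0]
width: 0.119
[-0.16902674  0.06114708  0.15120977]
```

The reaction force rose from 9 to 15 N, so the bin is at its stop. Now the reverse path.

```bash
python3 - <<'E'
import numpy as np
F=[(-7,-2.6,0),(-7.1,-2.2,0),(-7.2,-1.8,0),(-7.3,-1.4,0),(-7.4,-.9,-.5),(-7.4,-.6,-.5),(-7.4,-.2,-.5),(-7.4,.1,-.5),(-7.4,.5,-.5),(-7.4,.9,-.5),(-7.3,1.2,-.5),(-7.2,1.6,-.5),(-7.2,1.9,-.5),(-7.1,2.3,-.5),(-6.9,2.6,-.5),(-6.8,2.9,-.5),(-6.7,3.3,-.5),(-6.5,3.6,-.5),(-6.3,3.9,-.5),(-6.1,4.2,-.5),(-5.9,4.5,-.5),(-5.7,4.8,-.5),(-5.4,5,-.5),(-5.2,5.3,-.5),(-5,5.6,0),(-4.6,5.8,0),(-4.3,6.1,0),(-4,6.3,0),(-1.7,3,0),(-1.7,3,0)]
for y,z,w in F[::-1]:
    a=np.radians(w);c,s=np.cos(a),np.sin(a)
    # R=rotx(a); back shift in turned axes = -R^T d
    print(round(-(c*y+s*z),1),round(-(-s*y+c*z),1),-w)
E
```

```text
1.7 -3.0 0
1.7 -3.0 0
4.0 -6.3 0
4.3 -6.1 0
4.6 -5.8 0
5.0 -5.6 0
5.2 -5.3 0.5
5.4 -5.0 0.5
5.7 -4.8 0.5
5.9 -4.4 0.5
6.1 -4.1 0.5
6.3 -3.8 0.5
6.5 -3.5 0.5
6.7 -3.2 0.5
6.8 -2.8 0.5
6.9 -2.5 0.5
7.1 -2.2 0.5
7.2 -1.8 0.5
7.2 -1.5 0.5
7.3 -1.1 0.5
7.4 -0.8 0.5
7.4 -0.4 0.5
7.4 -0.0 0.5
7.4 0.3 0.5
7.4 0.7 0.5
7.4 1.0 0.5
7.3 1.4 0
7.2 1.8 0
7.1 2.2 0
7.0 2.6 0
```

```bash
python3 -m creep '[{"translation":[0,0.0034,-0.006],"rot":[0,0,0],"jaw":0.005},{"translation":[0,0.004,-0.0063],"rot":[0,0,0],"jaw":0.005},{"translation":[0,0.0043,-0.0061],"rot":[0,0,0],"jaw":0.005},{"translation":[0,0.0046,-0.0058],"rot":[0,0,0],"jaw":0.005},{"translation":[0,0.005,-0.0056],"rot":[0,0,0],"jaw":0.005},{"translation":[0,0.0052,-0.0053],"rot":[0.5,0,0],"jaw":0.005},{"translation":[0,0.0054,-0.005],"rot":[0.5,0,0],"jaw":0.005},{"translation":[0,0.0057,-0.0048],"rot":[0.5,0,0],"jaw":0.005},{"translation":[0,0.0059,-0.0044],"rot":[0.5,0,0],"jaw":0.005},{"translation":[0,0.0061,-0.0041],"rot":[0.5,0,0],"jaw":0.005},{"translation":[0,0.0063,-0.0038],"rot":[0.5,0,0],"jaw":0.005},{"translation":[0,0.0065,-0.0035],"rot":[0.5,0,0],"jaw":0.005}]' 20
python3 -m creep '[{"translation":[0,0.0067,-0.0032],"rot":[0.5,0,0],"jaw":0.005},{"translation":[0,0.0068,-0.0028],"rot":[0.5,0,0],"jaw":0.005},{"translation":[0,0.0069,-0.0025],"rot":[0.5,0,0],"jaw":0.005},{"translation":[0,0.0071,-0.0022],"rot":[0.5,0,0],"jaw":0.005},{"translation":[0,0.0072,-0.0018],"rot":[0.5,0,0],"jaw":0.005},{"translation":[0,0.0072,-0.0015],"rot":[0.5,0,0],"jaw":0.005},{"translation":[0,0.0073,-0.0011],"rot":[0.5,0,0],"jaw":0.005},{"translation":[0,0.0074,-0.0008],"rot":[0.5,0,0],"jaw":0.005},{"translation":[0,0.0074,-0.0004],"rot":[0.5,0,0],"jaw":0.005},{"translation":[0,0.0074,0],"rot":[0.5,0,0],"jaw":0.005},{"translation":[0,0.0074,0.0003],"rot":[0.5,0,0],"jaw":0.005}]' 20
python3 -m creep '[{"translation":[0,0.0074,0.0007],"rot":[0.5,0,0],"jaw":0.005},{"translation":[0,0.0074,0.001],"rot":[0.5,0,0],"jaw":0.005},{"translation":[0,0.0073,0.0014],"rot":[0,0,0],"jaw":0.005},{"translation":[0,0.0072,0.0018],"rot":[0,0,0],"jaw":0.005},{"translation":[0,0.0071,0.0022],"rot":[0,0,0],"jaw":0.005},{"translation":[0,0.007,0.0026],"rot":[0,0,0],"jaw":0.005},{"translation":[0,0,0],"rot":[0,0,0],"jaw":0.005},{"translation":[0,0,0],"rot":[0,0,0],"jaw":0.005}]' 20
python3 - <<'E'
from h import *
s=arm.observe();print(pl(s["position"]),s["force"],s["width"])
a=[optics.get_image(n)[:,:,::-1] for n in("side","top")]
cv2.imwrite("pics/m14.png",cv2.resize(a[0][130:280,240:390],None,fx=4,fy=4,interpolation=cv2.INTER_CUBIC))
E
```

```text
clock: 21.2
position: [0.5011, -0.0574, 0.2184]
ee_rot: [1.619, 2.616, 0.151]
force: [13.1, 1.7, -19.4]
width: 0.126
clock: 22.12
position: [0.5695, -0.023, 0.2405]
ee_rot: [1.649, 2.662, 0.021]
force: [2.0, -4.8, 0.1]
width: 0.122
clock: 22.78
position: [0.6082, -0.0029, 0.2303]
ee_rot: [1.653, 2.671, 0.0]
force: [3.5, -4.0, -1.2]
width: 0.12
[0.00139093 0.06125986 0.23034931] [ 3.54949699 -3.96965903 -1.24684197] 0.1204823819552602
```

View pics/m14.png

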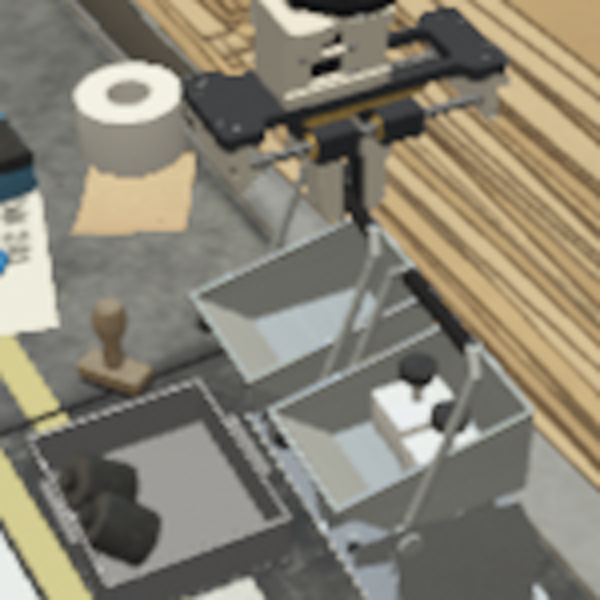

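```bash
python3 -m creep '[{"translation":[0,0,0],"rot":[0,0,0],"jaw":0.035},{"translation":[0,0,0],"rot":[0,0,0],"jaw":0.035},{"translation":[0,0,0],"rot":[0,0,0],"jaw":0.035},{"translation":[0,0,0],"rot":[0,0,0],"jaw":0.035},{"translation":[0,0,-0.015],"rot":[0,0,0],"jaw":0.035},{"translation":[0,0,-0.025],"rot":[0,0,0],"jaw":0.035},{"translation":[0,0,-0.03],"rot":[0,0,0],"jaw":0.035},{"translation":[0,-0.025,-0.03],"rot":[0,0,0],"jaw":0.035},{"translation":[0,-0.035,0],"rot":[0,0,0],"jaw":0.035},{"translation":[0,-0.035,0],"rot":[0,0,0],"jaw":0.035},{"translation":[0,-0.02,0],"rot":[0,0,0],"jaw":0.035},{"translation":[0,0,0],"rot":[0,0,0],"jaw":0.035}]' 20
python3 - <<'E'
from h import *
np.set_printoptions(precision=4,suppress=True)
a=[optics.get_image(n)[:,:,::-1] for n in("side","top")]
cv2.imwrite("pics/m15s.png",cv2.resize(a[0][140:370,220:450],None,fx=2.6,fy=2.6,interpolation=cv2.INTER_CUBIC))
cv2.imwrite("pics/m15t.png",cv2.resize(a[1][130:290,200:450],None,fx=3.2,fy=3.2,interpolation=cv2.INTER_CUBIC))
for n in("side","top"):
  for th in("roller_bin_bar","tray","carton","roller_a_mid"):print(n,th,[(np.round(d["location"],1).tolist(),round(d["score"],2)) for d in optics.pinpoint(n,th)])
print(arm.observe()["clock"],arm.observe()["force"])
E
```

```text
clock: 23.88
position: [0.5014, -0.0563, 0.3309]
ee_rot: [1.656, 2.67, -0.005]
force: [0.1, -0.7, 1.1]
width: 0.383
side roller_bin_bar [([327.9, 178.9], 0.58), ([308.6, 219.3], 0.56), ([381.4, 329.4], 0.35)]
side tray []
side carton [([289.1, 306.3], 0.77), ([268.5, 225.3], 0.25)]
side roller_a_mid [([265.5, 251.2], 0.45)]
top roller_bin_bar [([327.6, 187.8], 0.8)]
top tray [([348.0, 234.4], 0.69)]
top carton [([347.9, 237.1], 0.54)]
top roller_a_mid [([347.9, 249.7], 0.47), ([337.1, 206.6], 0.17)]
24.3833 [ 0.3742 -0.4945 -0.4517]
```

View pics/m15s.png

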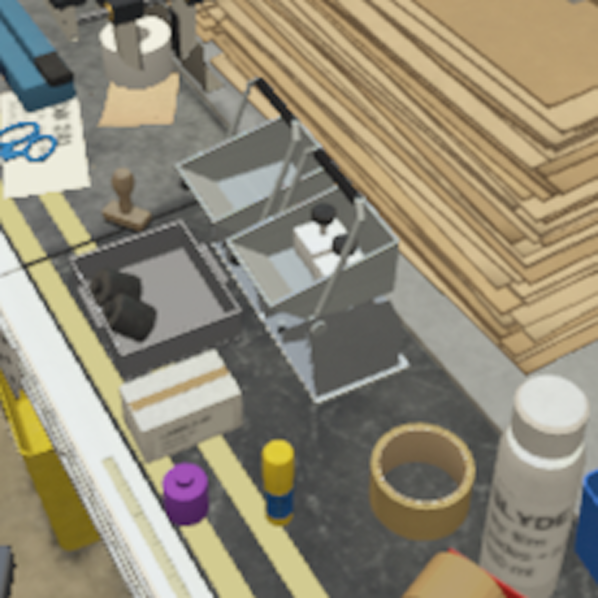

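View pics/m15t.png

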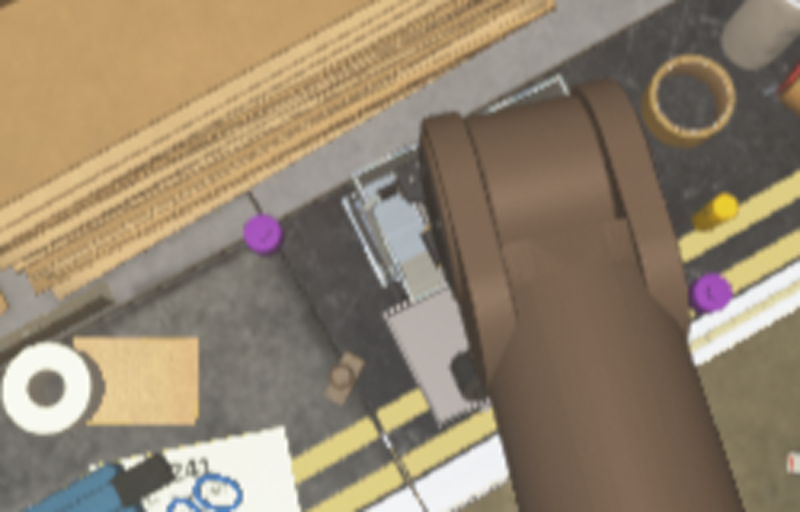

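The pictures show the bin home and empty, with its bar at side ~(327,179), as at the start. Both rollers are in the tray at ~(267,255) and the carton stands clear at ~(290,295). The stamp, glue, tape and labels are where they were, and the clamp blocks are still in their bin. The gripper is free, so I'm handing in.

```bash
python3 -c "
from cell import arm
print(arm.sign_off()); s=arm.observe(); print(s['clock'],s['force'])"
```

```text
the job is handed in; nothing more can be done
None
the job is handed in; nothing more can be done
```

The job is done and handed in at about 24 s of the 69 s allowed.

**What I did, in order:**
1. I stood the carton clear on the belt, in front of the clamp bin and about 40 mm from the tray.
2. I gripped the tray by the free part of its block, away from the stamp. I set it under the lip of the roller bin with its rear wall about 26 mm before the pivot (35 mm is the limit).
3. I pulled the bar along its arc to the stop. A gentle press there raised the force from 9 to 15 N, so the stop was reached.
4. I swung the empty bin back home and let go of the bar.

**Last checks:**
- **Rollers and bin:** both rollers lie in the tray, and the roller bin is empty with its bar back where it started.
- **Clamp bin:** it is shut with its blocks inside.
- **Bystanders:** the stamp, glue, tape, label roll and purple look-alikes appear unmoved.
- **Robot:** the gripper was clear, with about zero force on it.
- **Force:** the highest wrist force I read was about 23 N, during the return swing. I only read it at the end of each move.

**What disagreed or could not be seen:**
- In the final top view the arm hid the clamp bin and part of the tray, so those checks rest on the side picture.
- The networks missed the tray in the side view and put the carton on the tray in the top view. I went by the pictures there.

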